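# Charge the mill jar with two grinding balls

## Robot

A 7-joint arm with a two-finger parallel gripper is mounted at the origin on the work surface. World frame = base frame: x ahead of the robot, y to its left, z up, the work surface at z = 0. Lengths are in m, angles in rad, forces in N, time in s.
With the tool pointing down it reaches from about 0.425 to 0.925 m from the base axis. Payload 6.8 kg.
Tool frame: the origin (TCP) lies at the very end of the fingers, on their centre line; the grasp point (between the pads) lies 19 mm behind it; y points along the fingers, z is the direction in which the jaws open and shut, and the axes are right-handed (so a half turn about y gives the same grasp; the last joint's range is limited). The gripper opens to 85 mm and grips with 20 to 120 N. Pads are 22 mm wide; open, the fingers measure 114 mm over their backs; the gripper's body (76 mm by 85 mm) begins 54 mm behind the grasp point. The pads swing forward as they close: fully open they stand 13 mm farther back than shut.
Start: joints at [1.215, 0.477, 0.022, 1.555, -0.011, 1.109, -0.083], TCP at [0.166, -0.654, 0.231] pointing down, gripper open.
Joint ranges: [-2.96, 2.96], [-0.34, 2.1], [-1.41, 1.46], [0.24, 2.44], [-1.37, 4.51], [0.17, 1.92], [-2.96, 2.96]. Speed limits (rad/s): [2.39, 2.39, 3.14, 3.14, 3.14, 3.14, 3.14].

## Interface

Orientations are given as a rotation vector (axis times angle).
In Python, from bench import r gives the robot as it stands.
- The arm moves only by the tool drive_tool, never from a script. Its argument "series" is a list of rows, each a list of 7 numbers: the shift along the tool's x, y, z in mm, then the turn, a rotation vector about the tool's x, y, z in degrees, then the finger opening in mm, from 0 to 85.4. In form: [[tx, ty, tz, wx, wy, wz, grip], ...]. A call has 1 to 5 rows; each row is the pose to reach, as a shift and turn from the pose measured when the call began, along the tool's axes at that moment; what a row does not reach only later rows make up. A row lasts 1/10 s, in which the tool goes at most 50 mm and 8.59 degrees, less where a joint would pass 70% of its speed; a pose out of reach is approached as far as the arm can. A call with a gripper value outside its range is refused whole. The fingers move at their own pace and stop on an object; "squeeze" is the grip in N (left out, the last holds). Time passes only in rows, so rows that repeat a pose let the fingers close. It gives the time, the measured TCP pose, the force and the opening at its end, in the units of the state.
- r.get_obs(): the state, without advancing time (a new reading comes with each control period).
- r.grab_frame(name): name is "scene" or "top" or "wrist"; returns a dict with "frame" (420x560x3 uint8, blue, green, red), "intrinsics" (3x3 intrinsics, pixels), "rvec" (rotation vector, rad) and "tvec" (3), from world to camera coordinates, as OpenCV has them. Camera axes: x right, y down, z forward; pixel columns grow to the right and rows downward; lengths in m; the calibration is good to about 2 mm. A picture is of the moment at which its call begins. There is no depth.
- r.hand_in(): hands the job in, once; it reports no verdict.
The state is a dict: "clock": time; "joints": joint angles; "qvel": joint speeds; "tau": joint torques, N m; "tcp_pos": TCP position; "orientation": TCP orientation; "contact_force": force on the tool from outside, world axes, zero at the start; "moment": the same for the moment, N m; "grip_width": finger opening in m.
Only numpy, scipy, OpenCV 4.12 (cv2) and the standard library are available. Lean on these libraries where they do the work, as an engineer would, in place of code of your own. Each camera call takes 0.05 s, during which the arm holds its last target.

## Task

Draw the ball scoop out from under the shelf by its tail post until all of it is clear of the shelf, and let go of it there on the table. Then lift it by its bridge handle, tip it little by little over the open mill jar until exactly two of its four balls have dropped in, and set it down level on the table with the other two still in it. Leave the jar standing where it is, do not disturb the other pots, and never let a ball go anywhere else.

Things in the scene. Friction and masses are not known exactly. Their poses are not given: they have to be found in the camera images.
- scoop: straight-sided open aluminium scoop, 188 mm long, 50 mm wide (60 at the bridge), walls 64 mm high, 0.36 to 0.5 kg empty. Origin: centre of its flat underside; x along it to the pouring lip, z up. Channel 42 mm wide; its floor is a concave arc, radius 128 mm about a line 134 mm above the origin, rising 45 degrees to the lip in front and to a closed wall behind (outer face x = -96 mm)
- bridge_grip (a point): middle of the bridge handle, a dark wooden block 20 mm (scoop x) by 50 (scoop y) by 28 high on two steel side straps over the scoop's middle; its flat faces towards lip and tail are gripped 20 mm wide from above. Point at scoop x = y = 0, z = 76 mm; block from 62 to 90 mm height. Balls pass 20 mm below it. At the start it is under the shelf board, out of reach
- tail_grip (a point): on the axis of the upright round tail post, 16 mm diameter, behind the scoop: scoop x = -107, y = 0, z = 103 mm. Post free from 64 mm up to its top at 120 mm. At the start it stands about 55 to 70 mm in front of the shelf's edge. Only for drawing the scoop along the table: hung from it the scoop would droop
- lip (a point): middle of the pouring lip edge, at scoop x = 90.5, y = 0, z = 43.5 mm. The slippery balls gather at the lowest point of the curved floor: tipping the lip down about the scoop's y axis sends the first over the lip somewhere between 20 and 28 degrees, the second 2 to 9 degrees later, a third from about 37 on; it differs each time. Tip slowly, by a degree or so: they sway
- shelf: fixed grey shelf: board 300 by 360 mm, 15 mm thick, its underside 115 mm and its top 130 mm above the table, on four legs at its corners, mugs and a bowl on its rear part. Origin: on the table under its centre; x points inward from its open front edge, which is at x = -150 mm; y along that edge
- jar: mill jar: thick-walled white straight-sided round jar, 124 mm outside diameter, 110 mm inside, 85 mm high, steel band and two small steel lugs reaching 75 mm from its axis, 1.3 kg. Origin: centre of its underside, z up. Swaps places with the vase and the bowl
- jar_mouth (a point): centre of the jar's open mouth, level with its rim, 85 mm above the table
- vase: bystander: terracotta vase 100 mm wide, 110 mm high with narrow neck; origin: centre of underside
- bowl: bystander: white bowl 120 mm wide, 50 mm high; origin: centre of underside
- mug1: bystander: terracotta mug, 72 mm wide, 75 mm high; origin: centre of underside
- glaze: bystander: white closed jar, 70 mm wide, 90 mm high; origin: centre of underside
- ball1: white ceramic grinding ball, 36 mm diameter, 85 g; origin at its centre. The four balls are alike and lie in single file in the scoop at the start, ball1 nearest the lip, ball4 nearest the tail
- ball2: white ceramic grinding ball, 36 mm diameter, 85 g; origin at its centre. The four balls are alike and lie in single file in the scoop at the start, ball1 nearest the lip, ball4 nearest the tail
- ball3: white ceramic grinding ball, 36 mm diameter, 85 g; origin at its centre. The four balls are alike and lie in single file in the scoop at the start, ball1 nearest the lip, ball4 nearest the tail
- ball4: white ceramic grinding ball, 36 mm diameter, 85 g; origin at its centre. The four balls are alike and lie in single file in the scoop at the start, ball1 nearest the lip, ball4 nearest the tail
There are look-alikes about, which are no part of the job. Leave any blue or purple look-alike of the jar alone.

How it is judged:
By the outcome, as a careful person would: the job done as asked, in the order asked, and still so for the second after the job is handed in, with the robot touching nothing.
It also fails if it takes over 72 s, if anything falls off the work surface, if the arm or the gripper's body presses on something with over 40 N, if the wrist force passes 120 N, or if a joint passes its speed limit or range.

## Working session

There is one attempt and no reset: what is moved stays moved. The work goes in short steps, Python scripts to look and compute and a tool call to move; the robot and the scene stay as the last step left them, time stands still between calls to the robot, and variables do not carry over. Pictures are saved under pics/ and viewed, and the job is handed in when it is done.

Besides the shell and the picture viewer there is one more tool, called after "Emit:" as name([rows], argument=value, ...), one row to a line, values as JSON. drive_tool: Moves the arm, as the interface text tells. Its arguments: {"type":"object","properties":{"series":{"type":"array","items":{"type":"array","items":{"type":"number"}}},"squeeze":{"type":"number"}},"required":["series"]}

```bash
ls; mkdir -p pics; python3 - <<'E'
from bench import r
import cv2
o=r.get_obs(); print(o)
for n in ["scene","top","wrist"]:
    f=r.grab_frame(n); cv2.imwrite(f"pics/a_{n}.png",f["frame"]); print(n,f["intrinsics"].tolist(),f["rvec"],f["tvec"])
E
```

```text
pics
{'clock': 0.0, 'joints': array([ 1.21491176,  0.4777826 ,  0.0223579 ,  1.55641887, -0.01148409,
        1.10930008, -0.0830974 ]), 'qvel': array([-0.00105932, -0.0006484 ,  0.00069948,  0.00068503, -0.00051281,
        0.00121993,  0.00019696]), 'tau': array([ 4.36832543e-04, -5.96453118e+01,  1.60778023e+00, -2.81192797e+01,
        1.24076981e-02,  9.36728407e-03, -1.29799949e-05]), 'tcp_pos': array([ 0.16537938, -0.65383532,  0.23035157]), 'orientation': array([-0.26064794,  2.09160808, -2.08794134]), 'contact_force': array([ 0.64382576, -0.6746473 , -0.16087428]), 'moment': array([ 0.00644143, -0.05975553, -0.0096271 ]), 'grip_width': 0.0853076839128673}
scene [[504.72813810301216, 0.0, 276.95921275508283], [0.0, 504.72813810301216, 199.59453827070504], [0.0, 0.0, 1.0]] [ 1.0575236   2.61453234 -0.80579424] [ 0.39998027 -0.23779504  1.44821452]
top [[482.1000787486526, 0.0, 274.66322333695393], [0.0, 482.1000787486526, 211.85636954803851], [0.0, 0.0, 1.0]] [ 2.17863583 -2.16063994  0.13679263] [-0.01017422  0.51336674  1.13610537]
wrist [[302.58574237905606, 0.0, 277.2763747862064], [0.0, 302.58574237905606, 214.16023530155584], [0.0, 0.0, 1.0]] [-2.26532341  1.76312503  0.29474758] [-0.67353175 -0.04220496  0.38168517]
```

View pics/a_scene.png

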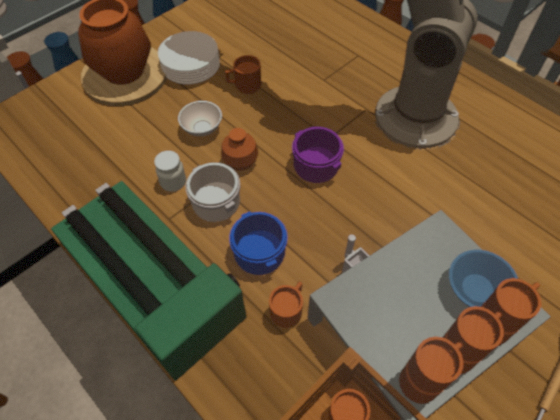

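View pics/a_top.png

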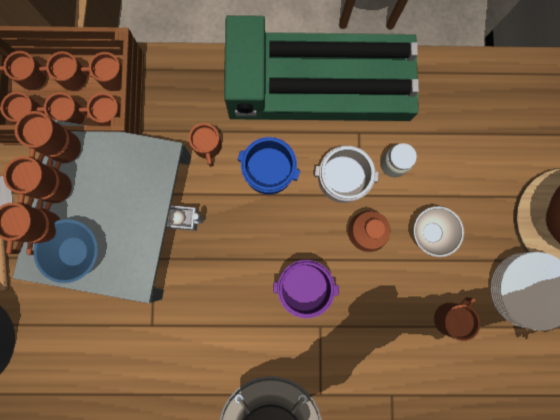

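View pics/a_wrist.png

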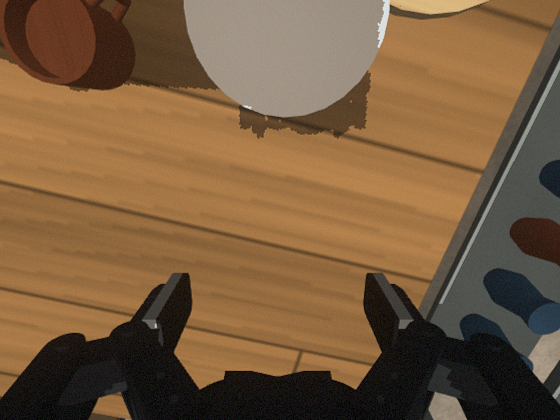

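The top view shows the shelf on the left with the tail post at about (187,216). The white jar is at (347,173), the blue and purple decoys at (269,165) and (306,288), the vase at (370,230), the bowl at (437,232), glaze at (401,158) and mug1 at (204,140).

```bash
cat > h.py <<'E'
import numpy as np, cv2
from bench import r
def ray(f,u,v):
    R=cv2.Rodrigues(np.array(f["rvec"]))[0]; t=np.array(f["tvec"]).ravel()
    d=R.T@np.linalg.inv(f["intrinsics"])@np.array([u,v,1.]); return -R.T@t, d/np.linalg.norm(d)
def onz(f,u,v,z):
    c,d=ray(f,u,v); return c+d*(z-c[2])/d[2]
def proj(f,P):
    p,_=cv2.projectPoints(np.array(P,float).reshape(-1,3),np.array(f["rvec"]),np.array(f["tvec"]),f["intrinsics"],None); return p.reshape(-1,2)
def tri(f,p,g,q):
    a,d=ray(f,*p); b,e=ray(g,*q)
    A=np.c_[d,-e]; s=np.linalg.lstsq(A,b-a,rcond=None)[0]
    P,Q=a+d*s[0],b+e*s[1]; return (P+Q)/2,np.linalg.norm(P-Q)
def crop(f,x0,y0,x1,y1,k,name):
    cv2.imwrite("pics/"+name,cv2.resize(f["frame"][y0:y1,x0:x1],None,fx=k,fy=k,interpolation=cv2.INTER_CUBIC))
E
python3 - <<'E'
from h import *
import pickle
f={n:r.grab_frame(n) for n in("top","scene")}
pickle.dump(f,open("f0.pkl","wb"))
crop(f["top"],120,120,260,225,5,"b_top.png")
crop(f["top"],120,120,260,310,3,"b_top.png"); crop(f["top"],160,190,220,240,10,"b_top2.png")
crop(f["scene"],320,220,400,280,8,"b_sc.png")
crop(f["top"],300,120,480,260,4,"b_jar.png")
E
```

```text
(no output)
```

View pics/b_top.png

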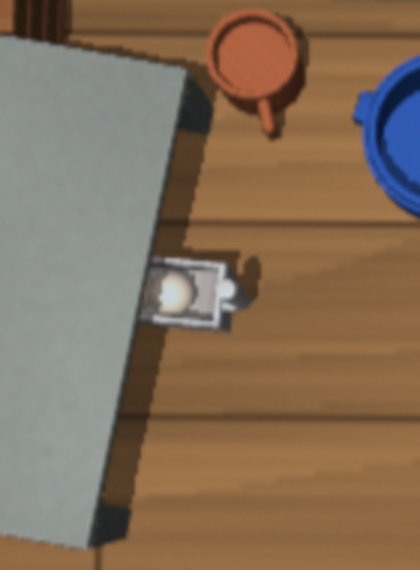

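View pics/b_top2.png

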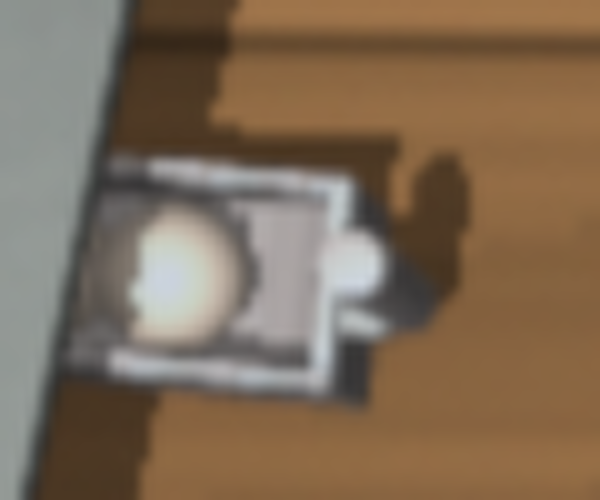

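View pics/b_sc.png

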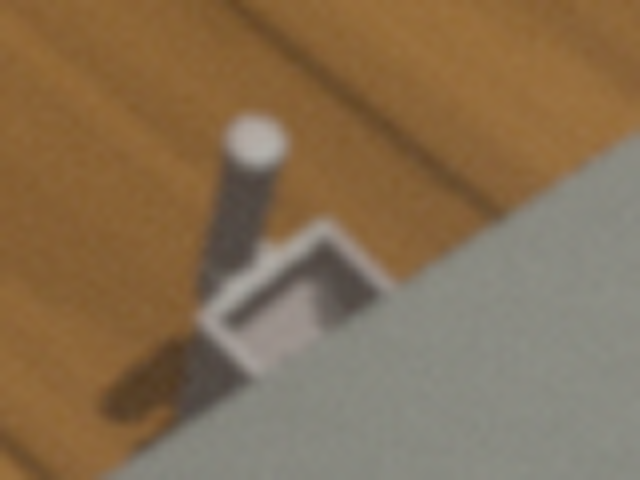

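View pics/b_jar.png

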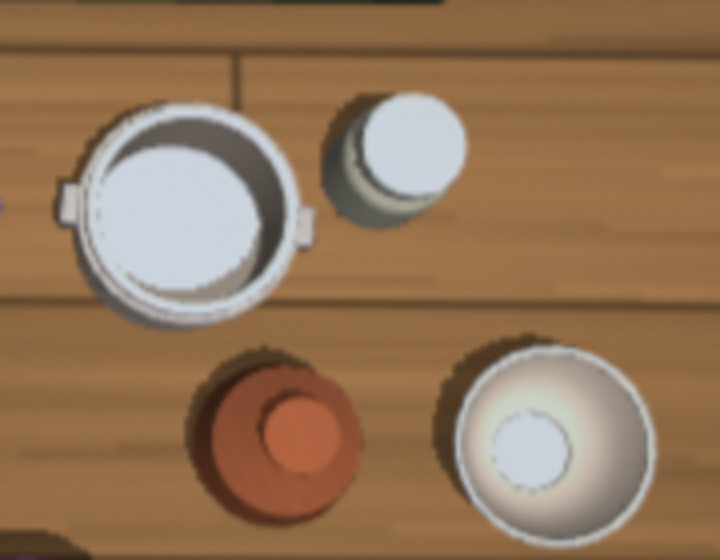

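```bash
python3 - <<'E'
from h import *
import pickle
np.set_printoptions(precision=4,suppress=True)
f=pickle.load(open("f0.pkl","rb")); t,s=f["top"],f["scene"]
print("cam",ray(t,0,0)[0],ray(s,0,0)[0])
print("posttop",onz(t,195,216,.12), onz(s,351.7,237.4,.12), tri(t,(195,216),s,(351.7,237.4)))
A=onz(t,194.9,207.7,.064);B=onz(t,192.2,228.7,.064); print("rear corners",A,B,"normal ang",np.degrees(np.arctan2(*(A-B)[[1,0]])), np.linalg.norm(A-B))
C=onz(t,182.5,142.6,.13);D=onz(t,149.8,302,.13); print("shelf",C,D,np.degrees(np.arctan2(*(C-D)[[1,0]])),np.linalg.norm(C-D))
print("rim side lines", onz(t,175,206,.064),onz(t,171.3,226,.064))
# circles by mask
def circ(c0,rad,z,name):
    print(name,onz(t,*c0,z))
circ((347.1,172.9),0,.085,"jar")
circ((401.5,157),0,.09,"glaze");circ((373.5,229.5),0,.11,"vase");circ((438,232),0,.05,"bowl")
circ((269,164),0,.085,"blue");circ((305.5,287),0,.085,"purple");circ((204,138.5),0,.075,"mug1");circ((194,162),0,.0,"-")
for p in [(315,171),(378,176.5)]: print("lug",onz(t,*p,.07))
for p in [(440,120),(415,45),(225,120),(300,120)]: print("green",onz(t,*p,.05))
# jar from scene
print("jar scene",onz(s,213.5,185,.085))
E
```

```text
cam [0.3824 0.009  1.1866] [0.977  0.4576 1.0723]
posttop [0.4923 0.172  0.12  ] [0.4927 0.1708 0.12  ] (array([0.4926, 0.1714, 0.1205]), np.float64(0.0011947793972082454))
rear corners [0.5176 0.1813 0.064 ] [0.4683 0.1863 0.064 ] normal ang -5.7778609318134695 0.04956671739229418
shelf [0.656  0.2027 0.13  ] [0.3043 0.2627 0.13  ] -9.688845462701703 0.35679127447025033
rim side lines [0.5211 0.2279 0.064 ] [0.4741 0.235  0.064 ]
jar [ 0.5998 -0.173   0.085 ]
glaze [ 0.6377 -0.2994  0.09  ]
vase [ 0.4664 -0.227   0.11  ]
bowl [ 0.4665 -0.3936  0.05  ]
blue [0.619  0.0088 0.085 ]
purple [ 0.3367 -0.0762  0.085 ]
mug1 [0.6807 0.1625 0.075 ]
- [0.6404 0.1964 0.    ]
lug [ 0.6065 -0.0997  0.07  ]
lug [ 0.5949 -0.2484  0.07  ]
green [ 0.74   -0.4069  0.05  ]
green [ 0.9306 -0.3506  0.05  ]
green [0.7338 0.1163 0.05  ]
green [ 0.736  -0.0655  0.05  ]
jar scene [ 0.6041 -0.1679  0.085 ]
```

```bash
python3 - <<'E'
from h import *
np.set_printoptions(precision=4,suppress=True)
o=r.get_obs();R=cv2.Rodrigues(o["orientation"])[0];print(R)
for i in (0,2): print(np.degrees(np.arctan2(R[1,i],R[0,i])))
p=o["tcp_pos"];print(np.degrees(np.arctan2(p[1],p[0])))
f=r.grab_frame("wrist");Rc=cv2.Rodrigues(f["rvec"])[0];c=-Rc.T@f["tvec"];print("cam in tool",R.T@(c-p),"\n",(Rc@R))
E
```

```text
[[-0.9695 -0.0003  0.2452]
 [-0.2452  0.0008 -0.9695]
 [ 0.0001 -1.     -0.0008]]
-165.80442280966554
-75.80442551669334
-75.80421016729954
cam in tool [-0.0826 -0.1425  0.    ] 
 [[ 0.0002  0.0015  1.    ]
 [ 0.947  -0.3214  0.0002]
 [ 0.3214  0.947  -0.0015]]
```

```bash
cat >> h.py <<'E'
np.set_printoptions(precision=4,suppress=True)
def Rdown(yawdeg,tip=0.):
    "tool z at yaw; then lip-down tip = rotation about tool x by -tip"
    a=np.radians(yawdeg); z=np.array([np.cos(a),np.sin(a),0]); y=np.array([0,0,-1.]); x=np.cross(y,z)
    return np.c_[x,y,z]@cv2.Rodrigues(np.array([-np.radians(tip),0,0]))[0]
def rel(p,Rt,o=None):
    o=o or r.get_obs(); R=cv2.Rodrigues(o["orientation"])[0]
    s=R.T@(np.array(p)-o["tcp_pos"])*1000; w=np.degrees(cv2.Rodrigues(R.T@Rt)[0].ravel())
    print("t",round(o["clock"],2),"rel",np.round(s,1),np.round(w,2),"dist",round(np.linalg.norm(s)),"ang",round(np.linalg.norm(w),1))
E
python3 - <<'E'
from h import *
rel((.50,-.40,.33),Rdown(-40))
E
```

```text
t 0.3 rel [-386.6  -98.9 -164.5] [  0.04 -35.8   -0.01] dist 432 ang 35.8
```

Emit:
drive_tool([
  [-387, -99, -164, 0, -36, 0, 50],
  [-387, -99, -164, 0, -36, 0, 50],
  [-387, -99, -164, 0, -36, 0, 50],
  [-387, -99, -164, 0, -36, 0, 50],
  [-387, -99, -164, 0, -36, 0, 50],
])

```text
clock: 0.8
tcp_pos: [0.3607, -0.506, 0.2891]
orientation: [-0.799, 1.697, -1.697]
contact_force: [-0.0, -0.8, -0.7]
grip_width: 0.0501
```

```bash
python3 - <<'E'
from h import *
print(r.get_obs()["joints"])
rel((.55,-.15,.30),Rdown(-20))
rel((.4926,.1714,.24),Rdown(-5.5))
E
```

```text
[ 0.9907  0.351  -0.1832  1.6118  0.0674  1.1853  0.1027]
t 0.8 rel [-395.   -10.8  -80.7] [  0.01 -19.56  -0.02] dist 403 ang 19.6
t 0.8 rel [-606.3   49.3 -329.6] [  0.01 -34.06  -0.02] dist 692 ang 34.1
```

Emit:
drive_tool([
  [-395, -11, -81, 0, -20, 0, 50],
  [-395, -11, -81, 0, -20, 0, 50],
  [-395, -11, -81, 0, -20, 0, 50],
  [-395, -11, -81, 0, -20, 0, 50],
  [-395, -11, -81, 0, -20, 0, 50],
])

```text
clock: 1.3
tcp_pos: [0.4774, -0.285, 0.296]
orientation: [-1.028, 1.456, -1.456]
contact_force: [0.3, -0.1, -0.1]
grip_width: 0.05
```

```bash
python3 - <<'E'
from h import *
rel((.4926,.1714,.24),Rdown(-5.5))
E
```

```text
t 1.3 rel [-435.1   55.9 -138.6] [ -0.02 -14.07   0.  ] dist 460 ang 14.1
```

Emit:
drive_tool([
  [-435, 56, -139, 0, -14, 0, 50],
  [-435, 56, -139, 0, -14, 0, 50],
  [-435, 56, -139, 0, -14, 0, 50],
  [-435, 56, -139, 0, -14, 0, 50],
  [-435, 56, -139, 0, -14, 0, 50],
])

```text
clock: 1.8
tcp_pos: [0.4849, -0.0369, 0.2656]
orientation: [-1.161, 1.28, -1.282]
contact_force: [0.4, 0.4, -0.2]
grip_width: 0.0498
```

```bash
python3 - <<'E'
from h import *
rel((.4926,.1714,.20),Rdown(-5.5))
E
```

```text
t 1.8 rel [-208.1   65.5  -12.7] [-0.07 -0.1   0.03] dist 219 ang 0.1
```

Emit:
drive_tool([
  [-208, 65, -13, 0, 0, 0, 50],
  [-208, 65, -13, 0, 0, 0, 50],
  [-208, 65, -13, 0, 0, 0, 50],
  [-208, 65, -13, 0, 0, 0, 50],
  [-208, 65, -13, 0, 0, 0, 50],
])

```text
clock: 2.3
tcp_pos: [0.4909, 0.1764, 0.1997]
orientation: [-1.163, 1.277, -1.275]
contact_force: [-0.3, -1.0, 0.5]
grip_width: 0.0501
```

```bash
python3 - <<'E'
from h import *
o=r.get_obs();print(o["joints"],o["tcp_pos"])
f=r.grab_frame("wrist");cv2.imwrite("pics/c_w.png",f["frame"])
print(proj(f,[(.4926,.1714,.12)]))
rel((.4926,.1714,.086),Rdown(-5.5))
E
```

```text
[ 0.0918  0.3334 -0.6689  1.918   0.2465  0.9718 -0.7824] [0.4909 0.1764 0.1997]
[[280.2886 229.3147]]
t 2.35 rel [  6.7 113.3   2.6] [ 0.04  0.34 -0.15] dist 114 ang 0.4
```

View pics/c_w.png

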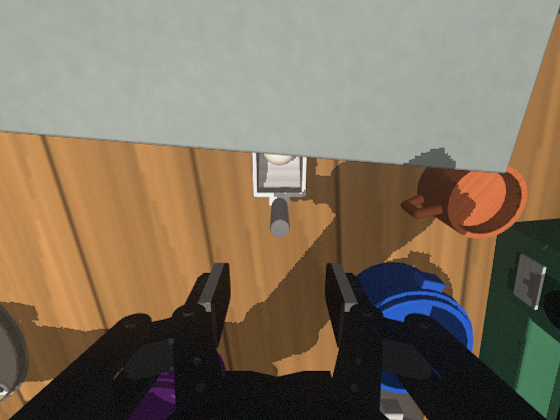

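The wrist view shows the post top at (280,227), which agrees with the predicted (280,229), and the scoop's tail is square to the image. Next I descend and grip.

Emit:
drive_tool([
  [6, 40, 2, 0, 0, 0, 50],
  [6, 80, 2, 0, 0, 0, 50],
  [6, 113, 2, 0, 0, 0, 50],
  [6, 113, 2, 0, 0, 0, 50],
  [6, 113, 2, 0, 0, 0, 50],
], squeeze=40)

```text
clock: 2.85
tcp_pos: [0.4923, 0.172, 0.0868]
orientation: [-1.164, 1.277, -1.273]
contact_force: [-0.1, 1.1, -0.2]
grip_width: 0.05
```

Emit:
drive_tool([
  [0, 0, 0, 0, 0, 0, 10],
  [0, 0, 0, 0, 0, 0, 10],
  [0, 0, 0, 0, 0, 0, 10],
  [0, 0, 0, 0, 0, 0, 10],
  [0, 0, 0, 0, 0, 0, 10],
], squeeze=40)

```text
clock: 3.35
tcp_pos: [0.4928, 0.1723, 0.0885]
orientation: [-1.162, 1.276, -1.274]
contact_force: [-3.8, -0.8, 8.7]
grip_width: 0.0148
```

```bash
python3 - <<'E'
from h import *
o=r.get_obs();print(o["joints"],o["tcp_pos"],o["contact_force"],o["grip_width"])
f=r.grab_frame("wrist");cv2.imwrite("pics/d_w.png",f["frame"])
p=o["tcp_pos"].copy();d=np.array([np.cos(np.radians(84.4)),np.sin(np.radians(84.4)),0])
rel(p-d*.19,Rdown(-5.6))
E
```

```text
[ 0.0243  0.4851 -0.5958  2.0093  0.388   0.7569 -0.8945] [0.4928 0.1723 0.0885] [-3.7739 -0.7516  8.7049] 0.014784621458077258
t 3.4 rel [190.   -0.5  -1.4] [-0.05  0.42 -0.16] dist 190 ang 0.5
```

View pics/d_w.png

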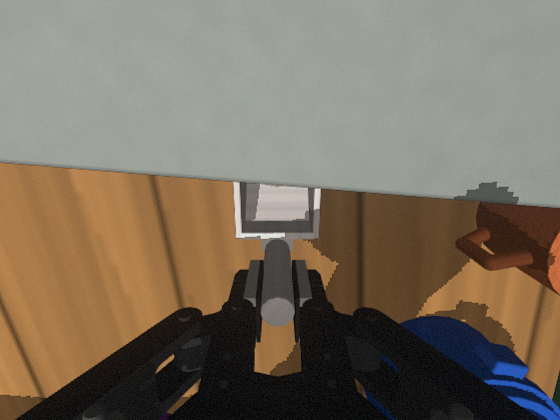

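Emit:
drive_tool([
  [3, 0, 0, 0, 0, 0, 10],
  [9, 0, 0, 0, 0, 0, 10],
  [18, 0, 0, 0, 0, 0, 10],
  [28, 0, 0, 0, 0, 0, 10],
  [38, 0, 0, 0, 0, 0, 10],
])

```text
clock: 3.9
tcp_pos: [0.4895, 0.1338, 0.0886]
orientation: [-1.161, 1.276, -1.274]
contact_force: [-0.1, 2.2, -1.6]
grip_width: 0.0152
```

```bash
python3 - <<'E'
from h import *
o=r.get_obs();print(o["contact_force"],o["grip_width"])
d=np.array([np.cos(np.radians(84.4)),np.sin(np.radians(84.4)),0])
rel(np.array([.4928,.1723,.0875])-d*.19,Rdown(-5.6))
f=r.grab_frame("scene");crop(f,270,180,470,330,4,"e_s.png")
E
```

```text
[-0.0529  2.2128 -1.62  ] 0.015184600085781114
t 3.9 rel [151.4   0.6  -1.6] [-0.08  0.42 -0.2 ] dist 151 ang 0.5
```

View pics/e_s.png

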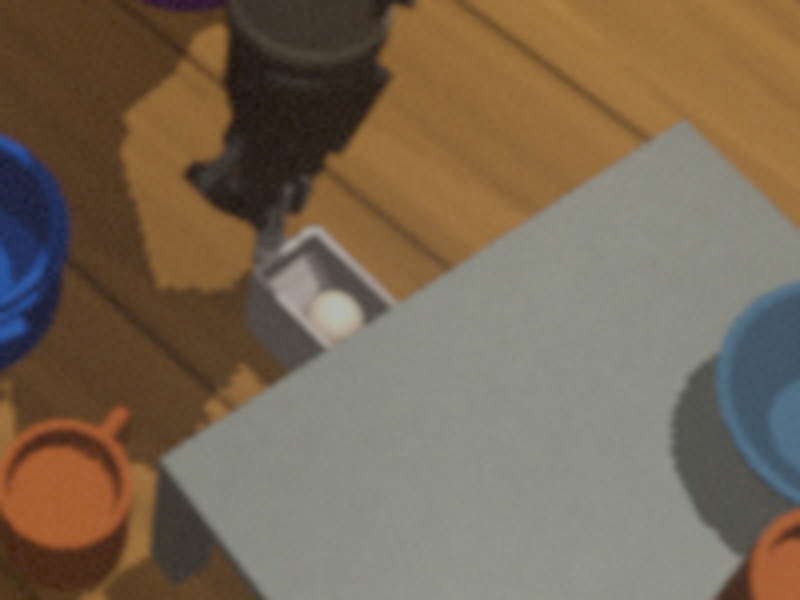

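The scoop follows the pull, and a ball is visible in it. I keep drawing.

Emit:
drive_tool([
  [10, 0, 0, 0, 0, 0, 10],
  [21, 0, 0, 0, 0, 0, 10],
  [32, 0, 0, 0, 0, 0, 10],
  [43, 0, 0, 0, 0, 0, 10],
  [54, 0, 0, 0, 0, 0, 10],
])

```text
clock: 4.45
tcp_pos: [0.4846, 0.0775, 0.0886]
orientation: [-1.161, 1.277, -1.276]
contact_force: [-0.1, 3.9, -0.3]
grip_width: 0.0148
```

Emit:
drive_tool([
  [11, 0, 0, 0, 0, 0, 10],
  [22, 0, 0, 0, 0, 0, 10],
  [33, 0, 0, 0, 0, 0, 10],
  [44, 0, 0, 0, 0, 0, 10],
  [55, 0, 0, 0, 0, 0, 10],
])

```text
clock: 4.95
tcp_pos: [0.4795, 0.0221, 0.0885]
orientation: [-1.161, 1.277, -1.276]
contact_force: [0.3, 5.5, 1.5]
grip_width: 0.0148
```

Emit:
drive_tool([
  [11, 0, 0, 0, 0, 0, 10],
  [21, 0, 0, 0, 0, 0, 10],
  [30, 0, 0, 0, 0, 0, 10],
  [37, 0, 0, 0, 0, 0, 10],
  [42, 0, 0, 0, 0, 0, 10],
])

```text
clock: 5.45
tcp_pos: [0.4757, -0.0203, 0.0885]
orientation: [-1.16, 1.277, -1.276]
contact_force: [0.1, 5.7, 1.6]
grip_width: 0.0151
```

```bash
python3 - <<'E'
from h import *
import pickle
o=r.get_obs();print(o["contact_force"],o["grip_width"],o["tcp_pos"],o["joints"])
f={n:r.grab_frame(n) for n in("top","scene","wrist")}
pickle.dump(f,open("f1.pkl","wb"))
crop(f["top"],130,120,330,270,4,"g_t.png")
crop(f["scene"],220,130,420,280,4,"g_s.png"); cv2.imwrite("pics/g_w.png",f["wrist"]["frame"])
E
```

```text
[0.1292 5.7456 1.6281] 0.015060337722994241 [ 0.4757 -0.0203  0.0885] [ 0.4015  0.4173 -0.5837  2.1132  0.3492  0.7021 -0.505 ]
```

View pics/g_t.png

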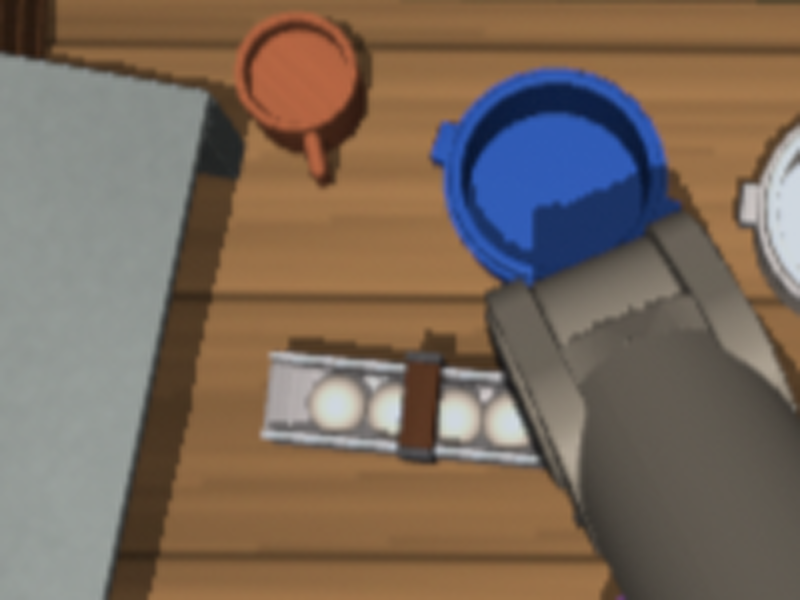

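View pics/g_s.png

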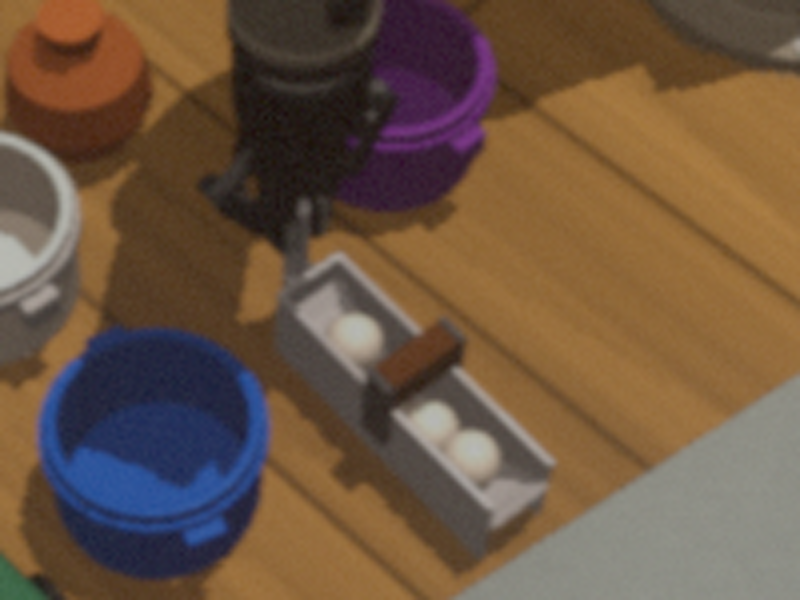

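View pics/g_w.png

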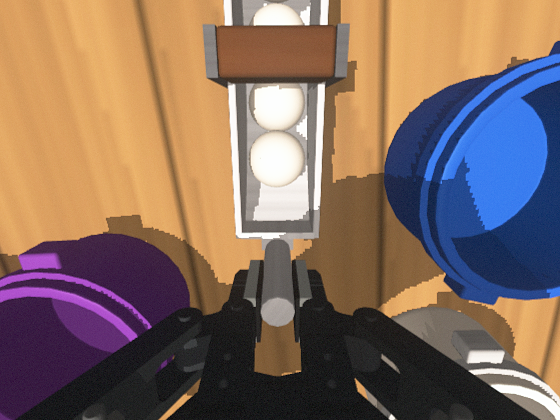

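The top view shows all four balls in the scoop and its lip clear of the shelf edge. I release the post and rise.

Emit:
drive_tool([
  [0, 0, 0, 0, 0, 0, 30],
  [0, 0, 0, 0, 0, 0, 45],
  [0, 0, 0, 0, 0, 0, 45],
  [0, -30, 0, 0, 0, 0, 45],
  [0, -70, 0, 0, 0, 0, 45],
])

```text
clock: 6.1
tcp_pos: [0.4736, -0.0212, 0.1577]
orientation: [-1.165, 1.281, -1.274]
contact_force: [1.5, -0.0, 0.1]
grip_width: 0.0449
```

Emit:
drive_tool([
  [0, -40, 0, 0, 0, 0, 45],
  [0, -80, 0, 0, 0, 0, 45],
  [0, -80, 0, 0, 0, 0, 45],
])

```text
clock: 6.4
tcp_pos: [0.477, -0.0211, 0.2427]
orientation: [-1.159, 1.274, -1.279]
contact_force: [0.1, 0.4, -0.1]
grip_width: 0.0452
```

```bash
python3 - <<'E'
from h import *
import pickle
f=r.grab_frame("top");g=r.grab_frame("scene");w=r.grab_frame("wrist")
pickle.dump(dict(top=f,scene=g,wrist=w),open("f2.pkl","wb"))
def brown(fr):
    h=cv2.cvtColor(fr["frame"],cv2.COLOR_BGR2HSV); return h
crop(f,180,190,280,250,8,"h_t.png");crop(g,280,180,380,255,8,"h_s.png");cv2.imwrite("pics/h_w.png",w["frame"])
print(r.get_obs()["tcp_pos"])
E
```

```text
[ 0.4733 -0.0217  0.2371]
```

View pics/h_t.png

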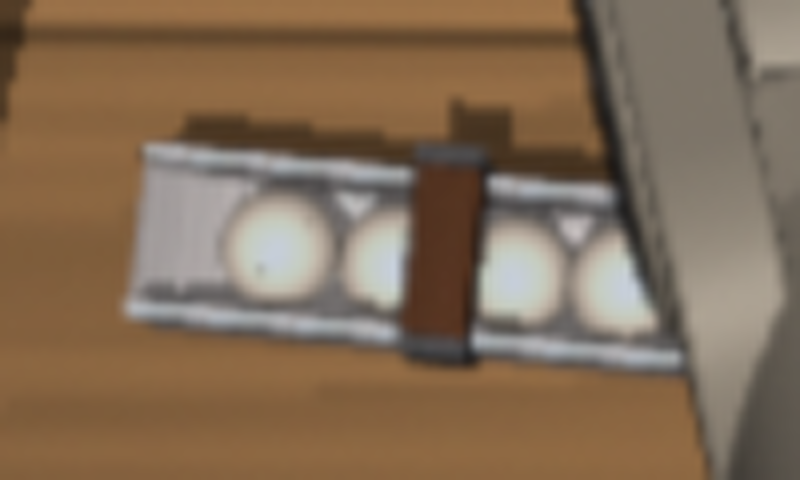

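View pics/h_s.png

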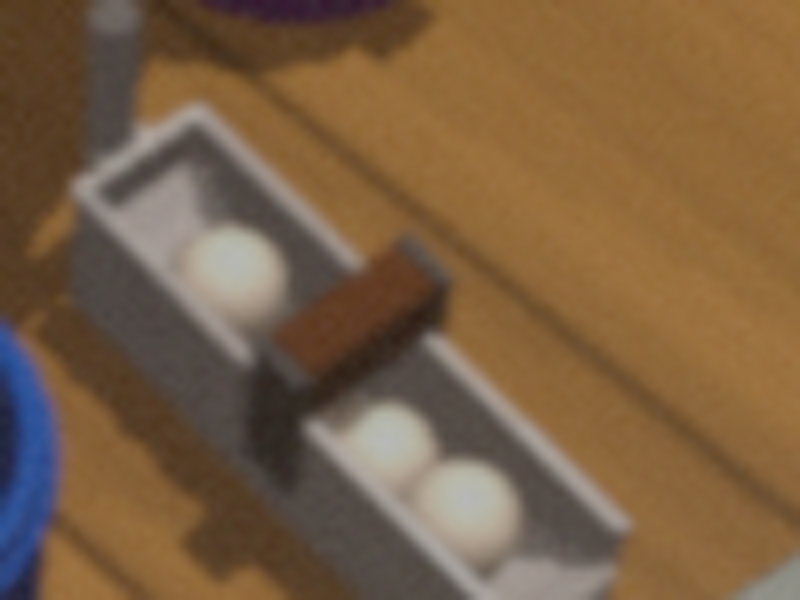

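View pics/h_w.png

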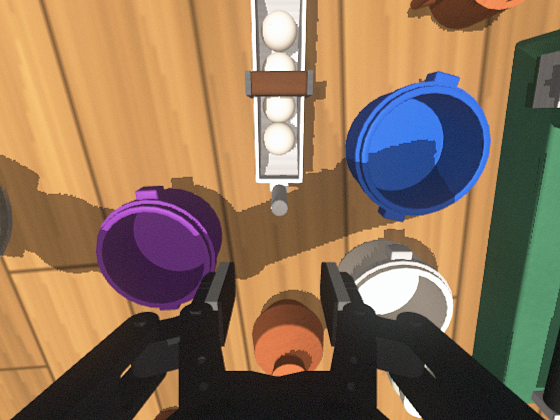

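```bash
python3 - <<'E'
from h import *
import pickle
F=pickle.load(open("f2.pkl","rb"));t,s,w=F["top"],F["scene"],F["wrist"]
print(onz(t,234.9,221.3,.09),onz(s,324.4,218.7,.09),onz(w,279.5,72,.09),tri(t,(234.9,221.3),s,(324.4,218.7)))
print("post",onz(w,279,207,.12),onz(s,280+115/8,180+14/8,.12))
# side walls dir, z=.064
a=onz(t,180+150/8,190+147/8,.064);b=onz(t,180+610/8,190+190/8,.064)
c=onz(t,180+130/8,190+313/8,.064);d=onz(t,180+680/8,190+363/8,.064)
for p,q in((a,b),(c,d)): v=p-q;print(p,q,np.degrees(np.arctan2(v[1],v[0])))
a=onz(w,253,90,.064);b=onz(w,258,182,.064);c=onz(w,307,70,.064);d=onz(w,301,182,.064)
for p,q in((a,b),(c,d)): v=p-q;print(p,q,np.degrees(np.arctan2(v[1],v[0])))
E
```

```text
[0.484  0.0854 0.09  ] [0.4852 0.0858 0.09  ] [0.4863 0.0937 0.09  ] (array([0.4843, 0.0854, 0.0885]), np.float64(0.0004261897420001676))
post [ 0.4753 -0.0202  0.12  ] [ 0.4763 -0.021   0.12  ]
[0.5161 0.1723 0.064 ] [0.5046 0.0376 0.064 ] 85.14408927659723
[0.4673 0.1769 0.064 ] [0.4541 0.0166 0.064 ] 85.28209264348217
[0.4595 0.0832 0.064 ] [ 0.454  -0.0076  0.064 ] 86.53088546934832
[0.5128 0.0959 0.064 ] [ 0.4997 -0.0119  0.064 ] 83.05112221599884
```

```bash
python3 - <<'E'
from h import *
rel((.4848,.0856,.16),Rdown(85))
E
```

```text
t 6.55 rel [-107.8   77.2    1.8] [  0.15 -90.34  -0.24] dist 133 ang 90.3
```

Emit:
drive_tool([
  [-108, 0, 2, 0, -90, 0, 44],
  [-108, 0, 2, 0, -90, 0, 44],
  [-108, 0, 2, 0, -90, 0, 44],
  [-108, 0, 2, 0, -90, 0, 44],
  [-108, 0, 2, 0, -90, 0, 44],
])

```text
clock: 7.05
tcp_pos: [0.4842, 0.0862, 0.2354]
orientation: [-1.454, 0.713, -0.701]
contact_force: [-0.5, -0.1, -0.6]
grip_width: 0.0442
```

```bash
python3 - <<'E'
from h import *
rel((.4848,.0856,.16),Rdown(85)); print(r.get_obs()["joints"])
E
```

```text
t 7.05 rel [ 1.3 75.3  0.5] [  0.12 -46.88  -0.44] dist 75 ang 46.9
[ 0.4338  0.2777 -0.854   1.9297  0.2358  1.0454  0.1434]
```

Emit:
drive_tool([
  [1, 15, 0, 0, -47, 0, 44],
  [1, 30, 0, 0, -47, 0, 44],
  [1, 45, 0, 0, -47, 0, 44],
  [1, 60, 0, 0, -47, 0, 44],
  [1, 75, 0, 0, -47, 0, 44],
])

```text
clock: 7.55
tcp_pos: [0.4829, 0.0853, 0.1581]
orientation: [-1.566, 0.132, -0.115]
contact_force: [0.3, -0.8, 0.0]
grip_width: 0.0441
```

Emit:
drive_tool([
  [0, 0, 0, 0, -4, 0, 44],
  [0, 0, 0, 0, -4, 0, 44],
])

```text
clock: 7.75
tcp_pos: [0.4812, 0.0849, 0.1558]
orientation: [-1.568, 0.08, -0.056]
contact_force: [0.7, 0.1, 0.1]
grip_width: 0.0439
```

```bash
python3 - <<'E'
from h import *
rel((.4848,.0856,.056),Rdown(85)); print(r.get_obs()["joints"])
w=r.grab_frame("wrist");cv2.imwrite("pics/i_w.png",w["frame"])
E
```

```text
t 7.75 rel [ 5.1 99.8  0.9] [-0.06  0.07 -0.88] dist 100 ang 0.9
[ 0.4939  0.4381 -0.9693  2.0078  0.4383  0.9363  0.7807]
```

View pics/i_w.png

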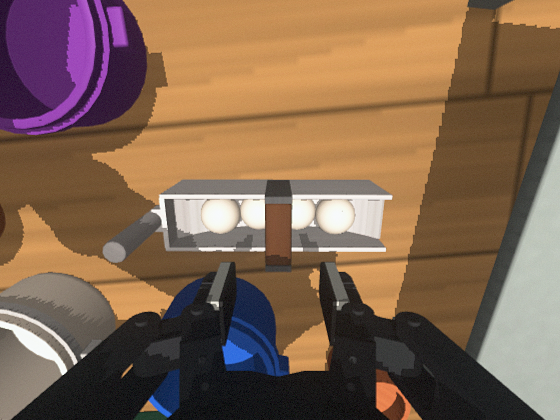

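The bridge is centred between the jaws, at about column 278. I descend.

Emit:
drive_tool([
  [5, 30, 1, 0, 0, -1, 44],
  [5, 60, 1, 0, 0, -1, 44],
  [5, 85, 1, 0, 0, -1, 44],
  [5, 100, 1, 0, 0, -1, 44],
  [5, 100, 1, 0, 0, -1, 44],
])

```text
clock: 8.3
tcp_pos: [0.4842, 0.0857, 0.055]
orientation: [-1.569, 0.07, -0.07]
contact_force: [-0.3, 0.9, -0.2]
grip_width: 0.0443
```

```bash
python3 - <<'E'
from h import *
rel((.4848,.0856,.056),Rdown(85)); o=r.get_obs();print(o["joints"],o["contact_force"])
w=r.grab_frame("wrist");cv2.imwrite("pics/j_w.png",w["frame"])
E
```

```text
t 8.3 rel [ 0.6 -1.  -0.1] [-0.02 -0.11  0.02] dist 1 ang 0.1
[ 0.3633  0.5787 -0.8298  2.0833  0.6342  0.7487  0.6098] [-0.2795  0.8502 -0.2336]
```

View pics/j_w.png

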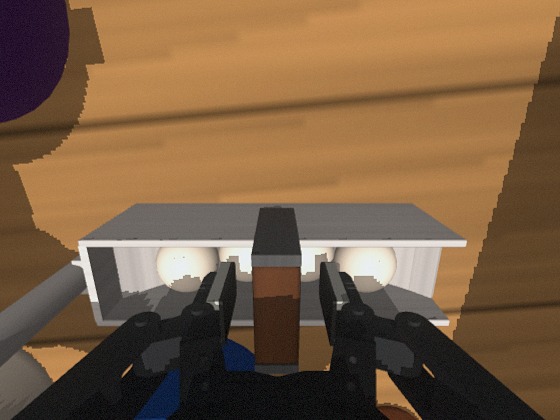

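Emit:
drive_tool([
  [0, 0, 0, 0, 0, 0, 10],
  [0, 0, 0, 0, 0, 0, 10],
  [0, 0, 0, 0, 0, 0, 10],
  [0, 0, 0, 0, 0, 0, 10],
  [0, 0, 0, 0, 0, 0, 10],
], squeeze=90)

```text
clock: 8.85
tcp_pos: [0.486, 0.0859, 0.0576]
orientation: [-1.569, 0.067, -0.074]
contact_force: [-1.2, -1.2, 6.2]
grip_width: 0.0191
```

Emit:
drive_tool([
  [0, -2, 0, 0, 0, 0, 10],
  [0, -5, 0, 0, 0, 0, 10],
  [0, -10, 0, 0, 0, 0, 10],
  [0, -16, 0, 0, 0, 0, 10],
  [0, -22, 0, 0, 0, 0, 10],
])

```text
clock: 9.35
tcp_pos: [0.4857, 0.0859, 0.08]
orientation: [-1.569, 0.067, -0.074]
contact_force: [-0.7, 0.7, -8.0]
grip_width: 0.0187
```

```bash
python3 - <<'E'
from h import *
o=r.get_obs();print(o["joints"],o["contact_force"],o["moment"],o["tcp_pos"],o["grip_width"])
w=r.grab_frame("wrist");cv2.imwrite("pics/k_w.png",w["frame"])
w=r.grab_frame("scene");crop(w,230,150,430,300,4,"k_s.png")
E
```

```text
[ 0.3944  0.5415 -0.8662  2.0688  0.5888  0.7889  0.648 ] [-0.7393  0.6868 -7.9531] [ 0.0455 -0.0128  0.0141] [0.4857 0.0859 0.08  ] 0.018667844278290772
```

View pics/k_w.png

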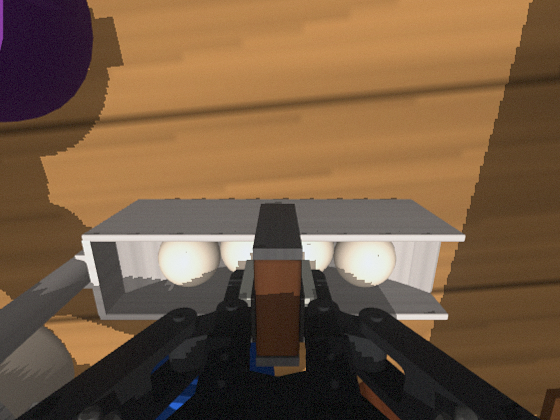

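View pics/k_s.png

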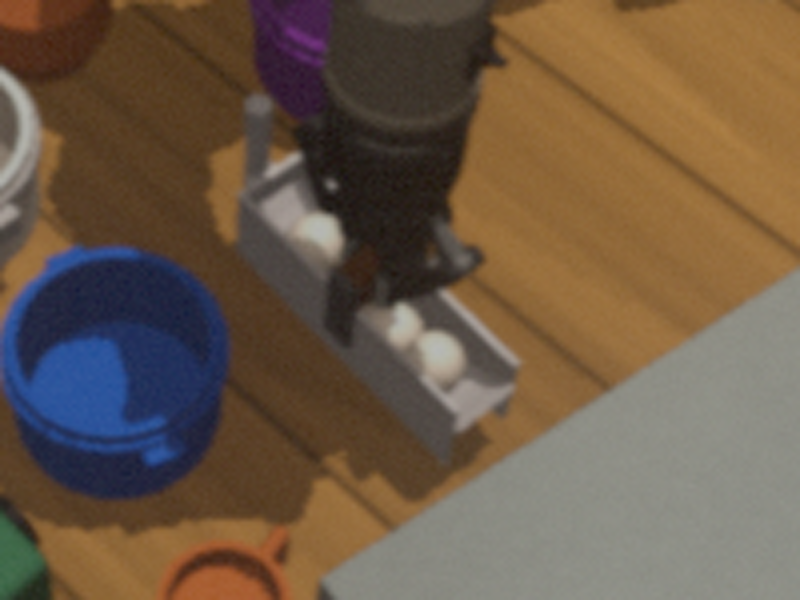

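Emit:
drive_tool([
  [0, -8, 0, 0, 0, 0, 10],
  [0, -20, 0, 0, 0, 0, 10],
  [0, -36, 0, 0, 0, 0, 10],
  [0, -54, 0, 0, 0, 0, 10],
  [0, -72, 0, 0, 0, 0, 10],
])

```text
clock: 9.95
tcp_pos: [0.486, 0.0864, 0.1544]
orientation: [-1.569, 0.065, -0.075]
contact_force: [0.2, 0.7, -7.5]
grip_width: 0.0184
```

Emit:
drive_tool([
  [0, -16, 0, 0, 0, 0, 10],
  [0, -32, 0, 0, 0, 0, 10],
  [0, -46, 0, 0, 0, 0, 10],
  [0, -56, 0, 0, 0, 0, 10],
  [0, -62, 0, 0, 0, 0, 10],
])

```text
clock: 10.45
tcp_pos: [0.4858, 0.0864, 0.2174]
orientation: [-1.569, 0.064, -0.076]
contact_force: [0.4, 0.2, -7.5]
grip_width: 0.0187
```

```bash
cat >> h.py <<'E'
def path(p1,yaw1,n,k=5,tip=0,ramp=0):
    "rows for next k of n equal steps toward p1,yaw1 from now (relative rows in current tool frame)"
    o=r.get_obs();R=cv2.Rodrigues(o["orientation"])[0];p0=o["tcp_pos"]
    z=R[:,2]; y0=np.degrees(np.arctan2(z[1],z[0])); dy=(yaw1-y0+180)%360-180
    print("t",round(o["clock"],2),"p",p0,"yaw",round(y0,1),"F",o["contact_force"],"j",o["joints"])
    for i in range(1,k+1):
        s=min(i/n,1)
        if ramp: s=s*i/k
        p=p0+(np.array(p1)-p0)*s; Rt=Rdown(y0+dy*s,tip)
        print("  ",np.round(R.T@(p-p0)*1000,0),np.round(np.degrees(cv2.Rodrigues(R.T@Rt)[0].ravel()),1))
E
python3 - <<'E'
from h import *
path((.5056,-.1178,.215),-30,23,5,ramp=1)
E
```

```text
t 10.45 p [0.4858 0.0864 0.2174] yaw 84.9 F [ 0.3773  0.2456 -7.4832] j [ 0.5564  0.3499 -1.0261  1.9504  0.3534  1.0257  0.853 ]
   [ 0.  0. -2.] [-0.1  1.   0.4]
   [ 1.  0. -7.] [-0.1  4.   0.4]
   [  3.   0. -16.] [-0.1  9.   0.4]
   [  5.   0. -28.] [-0.1 16.   0.4]
   [  8.   1. -44.] [-0.2 25.   0.4]
```

Emit:
drive_tool([
  [0, 0, -2, 0, 1, 0, 10],
  [1, 0, -7, 0, 4, 0, 10],
  [3, 0, -15, 0, 9, 0, 10],
  [5, 0, -24, 0, 14, 0, 10],
  [7, 0, -33, 0, 19, 0, 10],
])

```text
clock: 10.95
tcp_pos: [0.4892, 0.0523, 0.2166]
orientation: [-1.543, 0.329, -0.338]
contact_force: [-0.6, 0.2, -8.0]
grip_width: 0.019
```

```bash
python3 - <<'E'
from h import *
path((.5056,-.1178,.215),-30,19,5)
E
```

```text
t 10.95 p [0.4892 0.0523 0.2166] yaw 65.6 F [-0.557   0.1942 -7.9675] j [ 0.5674  0.3216 -0.9452  1.9559  0.3095  1.0094  0.6261]
   [ 4.  0. -8.] [-0.2  5.   0.3]
   [  9.   0. -16.] [-0.2 10.1  0.3]
   [ 13.   0. -23.] [-0.2 15.1  0.3]
   [ 18.   0. -31.] [-0.2 20.1  0.3]
   [ 22.   0. -39.] [-0.2 25.2  0.3]
```

Emit:
drive_tool([
  [4, 0, -8, 0, 5, 0, 10],
  [9, 0, -16, 0, 10, 0, 10],
  [13, 0, -23, 0, 15, 0, 10],
  [18, 0, -31, 0, 20, 0, 10],
  [22, 0, -39, 0, 25, 0, 10],
])

```text
clock: 11.45
tcp_pos: [0.4927, 0.0071, 0.2158]
orientation: [-1.461, 0.673, -0.679]
contact_force: [0.1, -0.4, -6.3]
grip_width: 0.0187
```

```bash
python3 - <<'E'
from h import *
path((.5056,-.1178,.215),-30,14,5)
E
```

```text
t 11.45 p [0.4927 0.0071 0.2158] yaw 40.4 F [ 0.1139 -0.4233 -6.319 ] j [ 0.5774  0.2953 -0.8396  1.9583  0.262   0.9944  0.3209]
   [ 7.  0. -5.] [-0.2  5.   0.1]
   [ 15.   0. -10.] [-0.2 10.1  0.1]
   [ 22.   0. -15.] [-0.2 15.1  0.1]
   [ 30.   0. -20.] [-0.2 20.1  0.1]
   [ 37.   0. -25.] [-0.2 25.1  0.1]
```

Emit:
drive_tool([
  [7, 0, -5, 0, 5, 0, 10],
  [15, 0, -10, 0, 10, 0, 10],
  [22, 0, -15, 0, 15, 0, 10],
  [30, 0, -20, 0, 20, 0, 10],
  [37, 0, -25, 0, 25, 0, 10],
])

```text
clock: 11.95
tcp_pos: [0.4971, -0.0378, 0.2149]
orientation: [-1.321, 1.01, -1.013]
contact_force: [0.1, 0.4, -7.7]
grip_width: 0.0187
```

```bash
python3 - <<'E'
from h import *
path((.5056,-.1178,.215),-30,9,5)
w=r.grab_frame("wrist");cv2.imwrite("pics/l_w.png",w["frame"])
E
```

```text
t 11.95 p [ 0.4971 -0.0378  0.2149] yaw 15.2 F [ 0.0888  0.3792 -7.7299] j [ 0.5799  0.2842 -0.7344  1.9503  0.2266  0.987   0.0046]
   [ 9. -0. -1.] [-0.2  5.  -0. ]
   [18. -0. -3.] [-0.2 10.  -0. ]
   [26. -0. -4.] [-0.2 15.1 -0. ]
   [35. -0. -6.] [-0.2 20.1 -0. ]
   [44. -0. -7.] [-0.2 25.1 -0. ]
```

View pics/l_w.png

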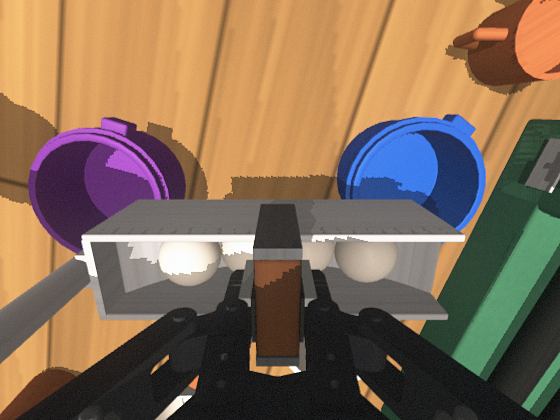

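The four balls sit steady in the scoop. I carry on to above the jar.

Emit:
drive_tool([
  [9, 0, -1, 0, 5, 0, 10],
  [18, 0, -3, 0, 10, 0, 10],
  [26, 0, -4, 0, 15, 0, 10],
  [35, 0, -6, 0, 20, 0, 10],
  [43, 0, -7, 0, 24, 0, 10],
])

```text
clock: 12.5
tcp_pos: [0.5008, -0.083, 0.214]
orientation: [-1.127, 1.327, -1.328]
contact_force: [0.3, 0.4, -8.0]
grip_width: 0.0186
```

```bash
python3 - <<'E'
from h import *
path((.5056,-.1178,.205),-30,5,5)
E
```

```text
t 12.5 p [ 0.5008 -0.083   0.214 ] yaw -9.3 F [ 0.2945  0.4045 -7.9821] j [ 0.5806  0.283  -0.633   1.9353  0.1996  0.9845 -0.3066]
   [7. 2. 2.] [-0.   4.1 -0. ]
   [13.  4.  4.] [-0.   8.3 -0. ]
   [20.  5.  6.] [-0.  12.4 -0. ]
   [27.  7.  8.] [-0.  16.6 -0. ]
   [34.  9. 10.] [-0.  20.7 -0. ]
```

Emit:
drive_tool([
  [8, 0, 1, 0, 5, 0, 10],
  [16, 0, 4, 0, 10, 0, 10],
  [23, 0, 6, 0, 14, 0, 10],
  [29, 0, 9, 0, 18, 0, 10],
  [34, 0, 10, 0, 20, 0, 10],
])

```text
clock: 13.0
tcp_pos: [0.5049, -0.1183, 0.2133]
orientation: [-0.922, 1.576, -1.575]
contact_force: [-0.8, -0.3, -7.7]
grip_width: 0.0188
```

```bash
python3 - <<'E'
from h import *
o=r.get_obs();R=cv2.Rodrigues(o["orientation"])[0]
print(o["tcp_pos"],o["joints"],R[:,2])
print("lip",o["tcp_pos"]+R@np.array([0,.014,.0905]))
w=r.grab_frame("wrist");cv2.imwrite("pics/m_w.png",w["frame"])
w=r.grab_frame("scene");crop(w,140,110,340,260,4,"m_s.png");f=w
w=r.grab_frame("top");crop(w,220,120,420,270,4,"m_t.png")
lip=o["tcp_pos"]+R@np.array([0,.014,.0905]);print(proj(f,[lip]),proj(w,[lip]))
E
```

```text
[ 0.5049 -0.1183  0.2133] [ 0.5755  0.2899 -0.5515  1.9155  0.1801  0.9853 -0.5695] [ 0.8718 -0.4899 -0.0006]
lip [ 0.5838 -0.1626  0.1992]
[[216.0832 151.3981]] [[351.132  169.8416]]
```

View pics/m_s.png

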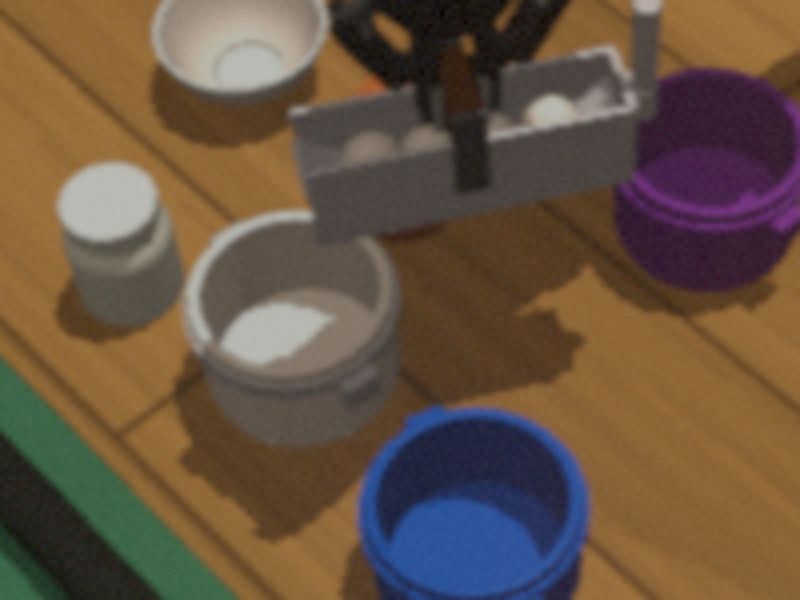

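View pics/m_t.png

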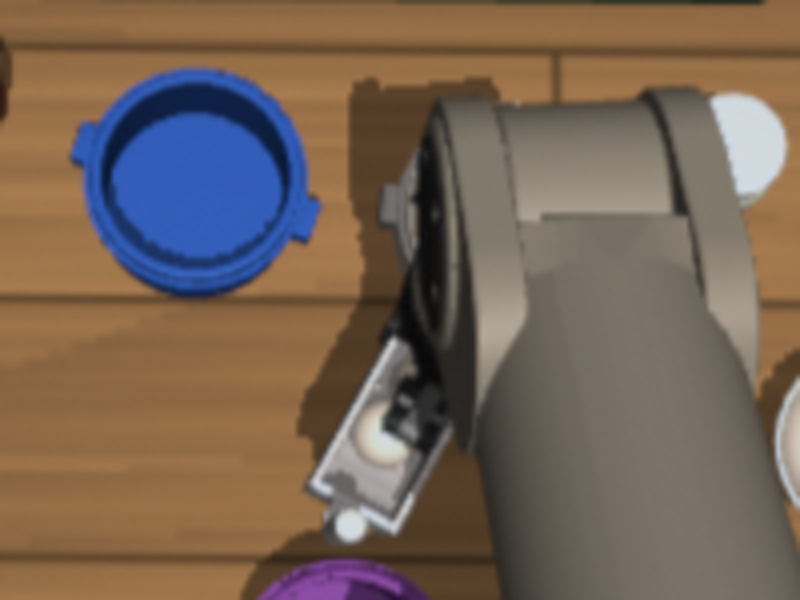

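View pics/m_w.png

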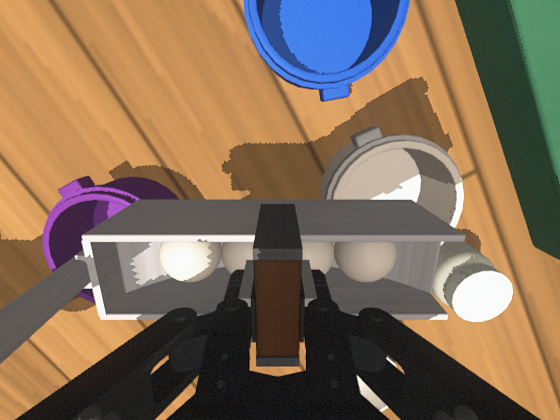

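```bash
cat >> h.py <<'E'
L0=np.array([.584,-.163,.140]); YAW=-29.5
def pour(tips,zs=None):
    o=r.get_obs();R=cv2.Rodrigues(o["orientation"])[0];p0=o["tcp_pos"]
    lip=p0+R@np.array([0,.014,.0905])
    print("t",round(o["clock"],2),"tip",round(np.degrees(np.arcsin(-R[2,2])),2),"lip",lip,"F",np.round(o["contact_force"],1),"j",np.round(o["joints"],2))
    for i,t in enumerate(tips):
        L=L0.copy(); 
        if zs is not None: L[2]=zs[i]
        Rt=Rdown(YAW,t); p=L-Rt@np.array([0,.014,.0905])
        print("  ",np.round(R.T@(p-p0)*1000,1),np.round(np.degrees(cv2.Rodrigues(R.T@Rt)[0].ravel()),1))
E
python3 - <<'E'
from h import *
pour([.5,1.5,3,4,5,6,7,8,9,10],[.197,.191,.184,.177,.170,.163,.156,.150,.145,.142])
E
```

```text
t 13.15 tip 0.02 lip [ 0.5839 -0.1623  0.1995] F [ 0.   0.6 -7.2] j [ 0.58  0.29 -0.55  1.92  0.18  0.99 -0.57]
   [0.1 1.8 0.6] [-0.5  0.3 -0. ]
   [0.1 6.2 0.9] [-1.5  0.3 -0. ]
   [ 0.1 10.9  1.3] [-3.   0.3 -0. ]
   [ 0.1 16.3  1.7] [-4.   0.3 -0. ]
   [ 0.1 21.7  2. ] [-5.   0.3 -0. ]
   [ 0.1 27.2  2.4] [-6.   0.3  0. ]
   [ 0.1 32.6  2.8] [-7.   0.3  0. ]
   [ 0.1 37.1  3.3] [-8.   0.3  0. ]
   [ 0.1 40.6  3.8] [-9.   0.3  0. ]
   [ 0.1 42.1  4.3] [-10.    0.3   0. ]
```

Emit:
drive_tool([
  [0, 2, 0.5, -0.5, 0, 0, 10],
  [0, 6, 1, -1.5, 0, 0, 10],
  [0, 11, 1.3, -3, 0, 0, 10],
  [0, 16.5, 1.7, -4, 0, 0, 10],
  [0, 22, 2, -5, 0, 0, 10],
])

```text
clock: 13.65
tcp_pos: [0.5068, -0.1193, 0.1908]
orientation: [-0.971, 1.656, -1.514]
contact_force: [-0.3, -0.2, -6.4]
grip_width: 0.0185
```

```bash
python3 - <<'E'
from h import *
pour([6,7,8,9,10],[.170,.163,.156,.150,.145])
E
```

```text
t 13.65 tip 5.12 lip [ 0.5844 -0.1626  0.1688] F [-0.3 -0.2 -6.4] j [ 0.57  0.37 -0.54  1.87  0.17  1.04 -0.55]
   [ 0.  -2.6 -0. ] [-0.9  0.3  0. ]
   [0.  2.8 0.9] [-1.9  0.3  0. ]
   [0.1 8.2 1.8] [-2.9  0.3  0. ]
   [ 0.1 12.6  2.7] [-3.9  0.3  0. ]
   [ 0.1 16.1  3.5] [-4.9  0.3  0. ]
```

Emit:
drive_tool([
  [0, 2, 0.3, -1, 0, 0, 10],
  [0, 6, 1, -2, 0, 0, 10],
  [0, 10, 2, -3, 0, 0, 10],
  [0, 14, 3, -4, 0, 0, 10],
  [0, 16, 3.5, -5, 0, 0, 10],
])

```text
clock: 14.15
tcp_pos: [0.5086, -0.1203, 0.1741]
orientation: [-1.018, 1.736, -1.451]
contact_force: [0.9, -0.1, -8.0]
grip_width: 0.019
```

```bash
python3 - <<'E'
from h import *
pour([10.5,11.5,12.5,13.5,14],[.144,.142,.140,.14,.14])
E
```

```text
t 14.15 tip 10.21 lip [ 0.5842 -0.1626  0.1443] F [ 0.9 -0.1 -8. ] j [ 0.57  0.44 -0.54  1.82  0.16  1.1  -0.54]
   [ 0.  -0.2  0.2] [-0.3  0.3  0. ]
   [0.  0.2 0.8] [-1.3  0.3  0. ]
   [0.  0.6 1.5] [-2.3  0.3  0. ]
   [ 0.  -1.   1.8] [-3.3  0.3  0. ]
   [ 0.  -1.7  1.9] [-3.8  0.3  0. ]
```

Emit:
drive_tool([
  [0, -0.5, 0.4, -0.8, 0, 0, 10],
  [0, -1, 0.8, -1.6, 0, 0, 10],
  [0, -2, 1.2, -2.4, 0, 0, 10],
  [0, -3, 1.5, -3.2, 0, 0, 10],
  [0, -4, 1.8, -4, 0, 0, 10],
])

```text
clock: 14.65
tcp_pos: [0.5109, -0.1216, 0.178]
orientation: [-1.054, 1.798, -1.398]
contact_force: [-0.2, 0.1, -7.5]
grip_width: 0.0192
```

```bash
python3 - <<'E'
from h import *
pour([14.5,15,15.5,16,16.5],[.142]*5)
w=r.grab_frame("scene");crop(w,140,110,340,260,4,"n_s.png")
w=r.grab_frame("wrist");cv2.imwrite("pics/n_w.png",w["frame"])
E
```

```text
t 14.65 tip 14.25 lip [ 0.5845 -0.1627  0.1421] F [-0.2  0.1 -7.5] j [ 0.57  0.48 -0.53  1.77  0.14  1.19 -0.52]
   [ 0.  -0.2 -0.2] [-0.3  0.3  0.1]
   [ 0. -1. -0.] [-0.8  0.3  0.1]
   [ 0.  -1.8  0.1] [-1.3  0.3  0.1]
   [ 0.  -2.6  0.2] [-1.8  0.3  0.1]
   [ 0.  -3.3  0.4] [-2.3  0.3  0.1]
```

View pics/n_s.png

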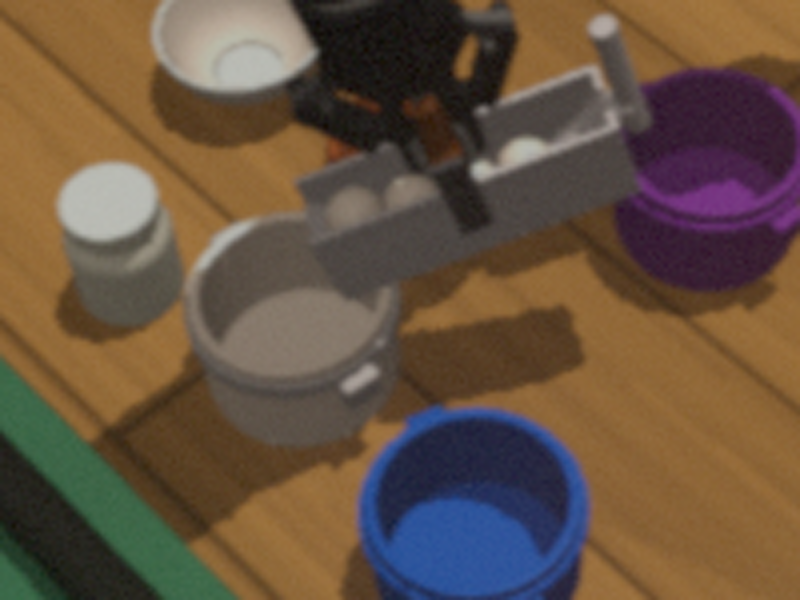

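View pics/n_w.png

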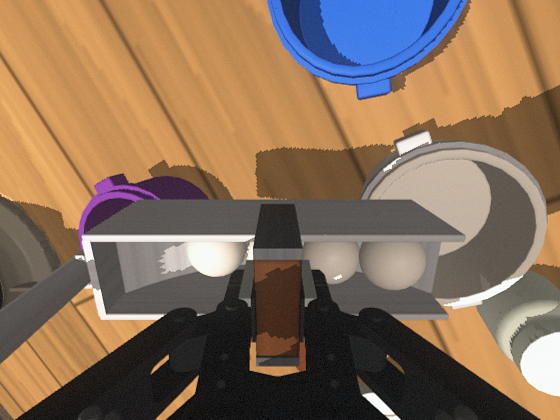

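```bash
python3 - <<'E'
from h import *
w=r.grab_frame("wrist")
print(proj(w,[(.601,-.1715,.085),L0])) 
th=np.radians(np.arange(0,360,30))
im=w["frame"].copy()
for c,rr,col in(((.601,-.1715),.062,(0,0,255)),((.601,-.1715),.055,(0,255,0))):
    for p in proj(w,[(c[0]+rr*np.cos(t),c[1]+rr*np.sin(t),.085) for t in th]): cv2.circle(im,(int(p[0]),int(p[1])),2,col,-1)
cv2.imwrite("pics/o_w.png",im)
E
```

```text
[[444.0924 229.7407]
 [432.4307 261.7985]]
```

View pics/o_w.png

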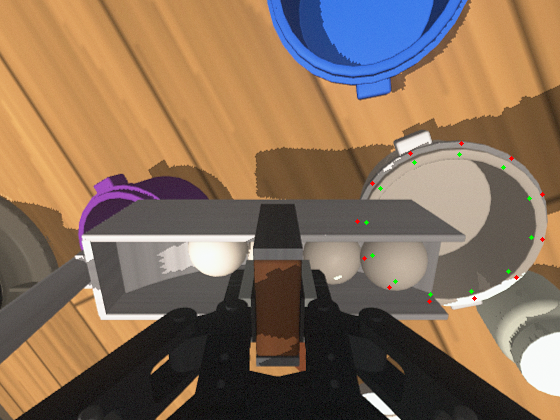

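The projected jar rim overlays the image within about 2 mm, and the lip is over the mouth. I keep tipping.

Emit:
drive_tool([
  [0, -0.9, 0.15, -0.6, 0, 0, 10],
  [0, -1.9, 0.3, -1.2, 0, 0, 10],
  [0, -2.8, 0.4, -1.8, 0, 0, 10],
  [0, -3.8, 0.6, -2.4, 0, 0, 10],
  [0, -4.7, 0.7, -3, 0, 0, 10],
])

```text
clock: 15.3
tcp_pos: [0.5127, -0.1227, 0.1822]
orientation: [-1.081, 1.844, -1.358]
contact_force: [-0.4, -0.4, -8.2]
grip_width: 0.0187
```

Emit:
drive_tool([
  [0, -0.6, 0.1, -0.4, 0, 0, 10],
  [0, -1.3, 0.2, -0.8, 0, 0, 10],
  [0, -1.9, 0.3, -1.2, 0, 0, 10],
  [0, -2.5, 0.4, -1.6, 0, 0, 10],
  [0, -2.5, 0.4, -1.6, 0, 0, 10],
])

```text
clock: 15.8
tcp_pos: [0.5138, -0.1233, 0.1844]
orientation: [-1.095, 1.868, -1.336]
contact_force: [0.2, -0.2, -7.7]
grip_width: 0.0186
```

```bash
cat >> h.py <<'E'
def look(tag):
    pour([])
    w=r.grab_frame("scene"); s=r.grab_frame("wrist")
    a=cv2.resize(w["frame"][125:225,170:310],None,fx=4,fy=4,interpolation=cv2.INTER_CUBIC)[:, :]
    b=s["frame"][190:420,60:560]
    H=400
    cv2.imwrite(f"pics/{tag}.png",np.vstack([cv2.resize(a,(460,328)),cv2.resize(b,(460,212))]))
E
python3 -c "
from h import *
look('p1')"
```

```text
t 15.8 tip 18.86 lip [ 0.5846 -0.1629  0.1419] F [ 0.2 -0.2 -7.7] j [ 0.57  0.52 -0.53  1.7   0.12  1.29 -0.5 ]
```

View pics/p1.png

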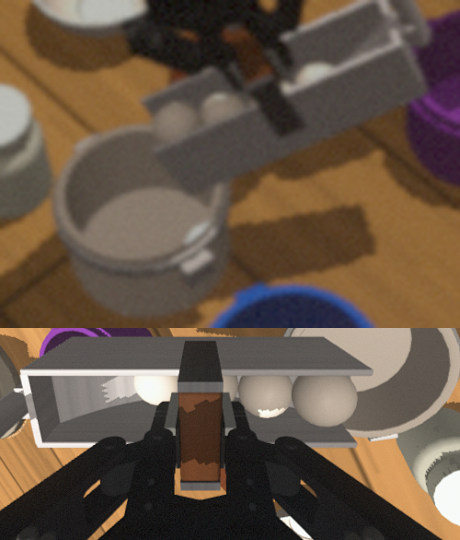

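Emit:
drive_tool([
  [0, -0.6, 0.1, -0.4, 0, 0, 10],
  [0, -1.3, 0.2, -0.8, 0, 0, 10],
  [0, -1.9, 0.3, -1.2, 0, 0, 10],
  [0, -1.9, 0.3, -1.2, 0, 0, 10],
  [0, -1.9, 0.3, -1.2, 0, 0, 10],
])

```text
clock: 16.4
tcp_pos: [0.5145, -0.1237, 0.186]
orientation: [-1.105, 1.886, -1.319]
contact_force: [0.1, 0.1, -7.7]
grip_width: 0.0191
```

```bash
python3 -c "
from h import *
look('p2')"
```

```text
t 16.4 tip 20.05 lip [ 0.5845 -0.1629  0.1419] F [ 0.1  0.1 -7.7] j [ 0.57  0.53 -0.53  1.68  0.11  1.31 -0.5 ]
```

View pics/p2.png

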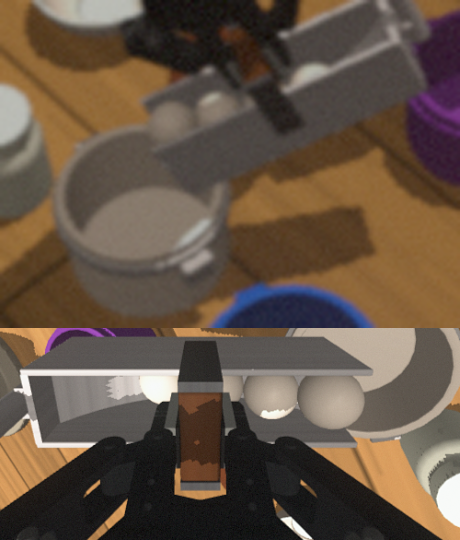

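At 20.0° all four balls are still in.

Emit:
drive_tool([
  [0, -0.5, 0.1, -0.3, 0, 0, 10],
  [0, -1.0, 0.2, -0.6, 0, 0, 10],
  [0, -1.4, 0.2, -0.9, 0, 0, 10],
  [0, -1.4, 0.2, -0.9, 0, 0, 10],
  [0, -1.4, 0.2, -0.9, 0, 0, 10],
])

```text
clock: 17.0
tcp_pos: [0.5151, -0.124, 0.1873]
orientation: [-1.113, 1.899, -1.306]
contact_force: [-0.4, 0.2, -7.8]
grip_width: 0.0187
```

```bash
python3 -c "
from h import *
look('p3')"
```

```text
t 17.0 tip 20.95 lip [ 0.5845 -0.1628  0.1419] F [-0.4  0.2 -7.8] j [ 0.57  0.54 -0.53  1.67  0.11  1.33 -0.49]
```

View pics/p3.png

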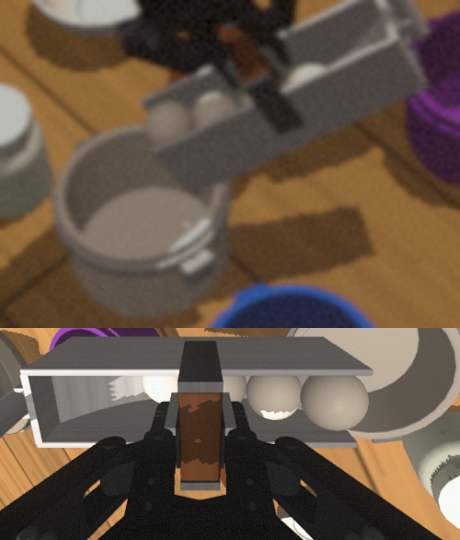

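Emit:
drive_tool([
  [0, -0.5, 0.1, -0.3, 0, 0, 10],
  [0, -1.0, 0.2, -0.6, 0, 0, 10],
  [0, -1.4, 0.2, -0.9, 0, 0, 10],
  [0, -1.4, 0.2, -0.9, 0, 0, 10],
  [0, -1.4, 0.2, -0.9, 0, 0, 10],
])

```text
clock: 17.6
tcp_pos: [0.5156, -0.1243, 0.1885]
orientation: [-1.121, 1.913, -1.293]
contact_force: [0.8, -0.1, -7.0]
grip_width: 0.0187
```

```bash
python3 -c "
from h import *
look('p4')"
```

```text
t 17.6 tip 21.85 lip [ 0.5844 -0.1627  0.1418] F [ 0.8 -0.1 -7. ] j [ 0.57  0.55 -0.53  1.66  0.11  1.35 -0.49]
```

View pics/p4.png

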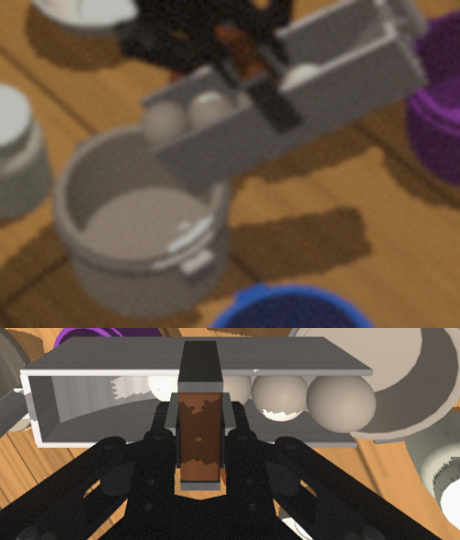

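The leading ball is nearly at the lip at 21.9°.

Emit:
drive_tool([
  [0, -0.4, 0.05, -0.25, 0, 0, 10],
  [0, -0.8, 0.1, -0.5, 0, 0, 10],
  [0, -1.1, 0.2, -0.7, 0, 0, 10],
  [0, -1.1, 0.2, -0.7, 0, 0, 10],
  [0, -1.1, 0.2, -0.7, 0, 0, 10],
])

```text
clock: 18.2
tcp_pos: [0.5162, -0.1245, 0.1896]
orientation: [-1.127, 1.923, -1.283]
contact_force: [-0.6, 0.1, -6.9]
grip_width: 0.0187
```

```bash
python3 -c "
from h import *
look('p5')"
```

```text
t 18.2 tip 22.54 lip [ 0.5845 -0.1627  0.1419] F [-0.6  0.1 -6.9] j [ 0.57  0.56 -0.53  1.65  0.1   1.36 -0.49]
```

View pics/p5.png

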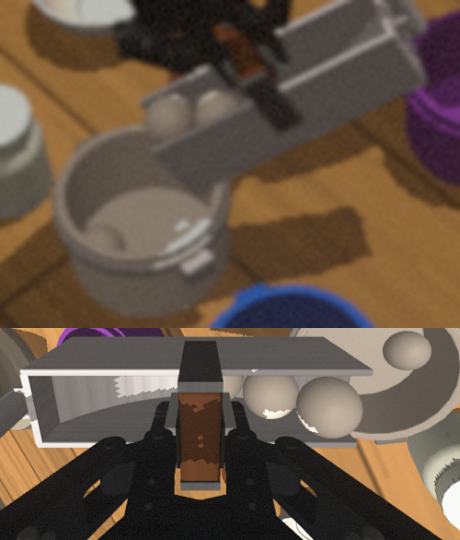

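One ball is in the jar. I let the rest settle.

Emit:
drive_tool([
  [0, 0, 0, 0, 0, 0, 10],
  [0, 0, 0, 0, 0, 0, 10],
  [0, 0, 0, 0, 0, 0, 10],
  [0, 0, 0, 0, 0, 0, 10],
  [0, 0, 0, 0, 0, 0, 10],
])

```text
clock: 18.8
tcp_pos: [0.5161, -0.1245, 0.1896]
orientation: [-1.127, 1.923, -1.283]
contact_force: [-0.1, 0.2, -6.9]
grip_width: 0.0187
```

```bash
python3 -c "
from h import *
look('p6')"
```

```text
t 18.8 tip 22.55 lip [ 0.5844 -0.1626  0.1419] F [-0.1  0.2 -6.9] j [ 0.57  0.56 -0.53  1.65  0.1   1.36 -0.49]
```

View pics/p6.png

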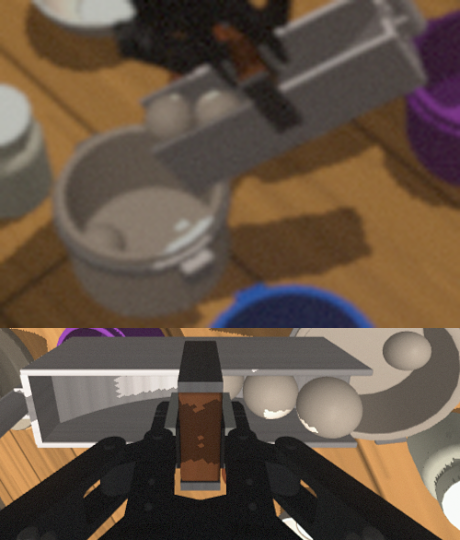

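Emit:
drive_tool([
  [0, -0.4, 0.05, -0.25, 0, 0, 10],
  [0, -0.8, 0.1, -0.5, 0, 0, 10],
  [0, -1.1, 0.2, -0.7, 0, 0, 10],
  [0, -1.1, 0.2, -0.7, 0, 0, 10],
  [0, -1.1, 0.2, -0.7, 0, 0, 10],
])

```text
clock: 19.4
tcp_pos: [0.5167, -0.1248, 0.1904]
orientation: [-1.133, 1.933, -1.273]
contact_force: [0.3, 0.1, -6.4]
grip_width: 0.019
```

```bash
python3 -c "
from h import *
look('p7')"
```

```text
t 19.4 tip 23.26 lip [ 0.5844 -0.1626  0.1418] F [ 0.3  0.1 -6.4] j [ 0.56  0.57 -0.52  1.64  0.1   1.38 -0.49]
```

View pics/p7.png

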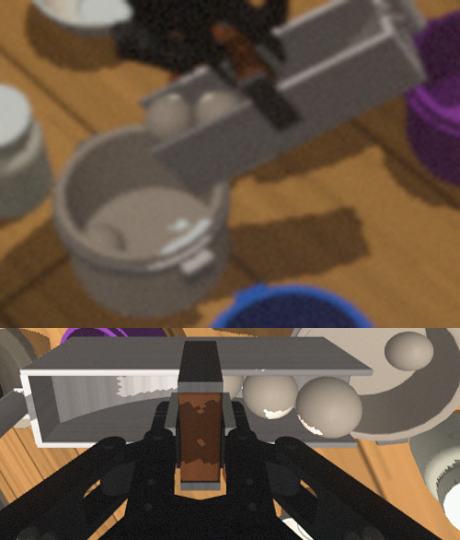

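Emit:
drive_tool([
  [0, -0.4, 0.05, -0.25, 0, 0, 10],
  [0, -0.8, 0.1, -0.5, 0, 0, 10],
  [0, -1.1, 0.2, -0.7, 0, 0, 10],
  [0, -1.1, 0.2, -0.7, 0, 0, 10],
  [0, -1.1, 0.2, -0.7, 0, 0, 10],
])

```text
clock: 20.0
tcp_pos: [0.5172, -0.125, 0.1914]
orientation: [-1.139, 1.943, -1.263]
contact_force: [-0.0, 0.4, -7.1]
grip_width: 0.019
```

```bash
python3 -c "
from h import *
look('p8')"
```

```text
t 20.0 tip 23.95 lip [ 0.5844 -0.1626  0.1418] F [-0.   0.4 -7.1] j [ 0.56  0.57 -0.52  1.63  0.1   1.39 -0.49]
```

View pics/p8.png

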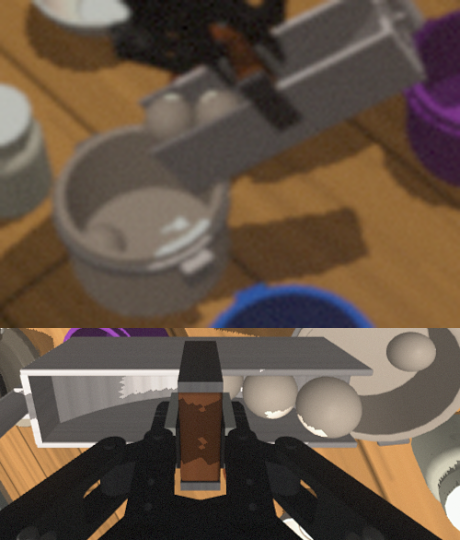

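Emit:
drive_tool([
  [0, -0.4, 0.05, -0.25, 0, 0, 10],
  [0, -0.8, 0.1, -0.5, 0, 0, 10],
  [0, -1.1, 0.2, -0.7, 0, 0, 10],
  [0, -1.1, 0.2, -0.7, 0, 0, 10],
  [0, -1.1, 0.2, -0.7, 0, 0, 10],
])

```text
clock: 20.6
tcp_pos: [0.5177, -0.1253, 0.1923]
orientation: [-1.145, 1.954, -1.252]
contact_force: [0.1, -0.0, -6.5]
grip_width: 0.0186
```

```bash
python3 -c "
from h import *
look('p9')"
```

```text
t 20.6 tip 24.66 lip [ 0.5844 -0.1626  0.1418] F [ 0.1 -0.  -6.5] j [ 0.56  0.58 -0.52  1.62  0.1   1.41 -0.49]
```

View pics/p9.png

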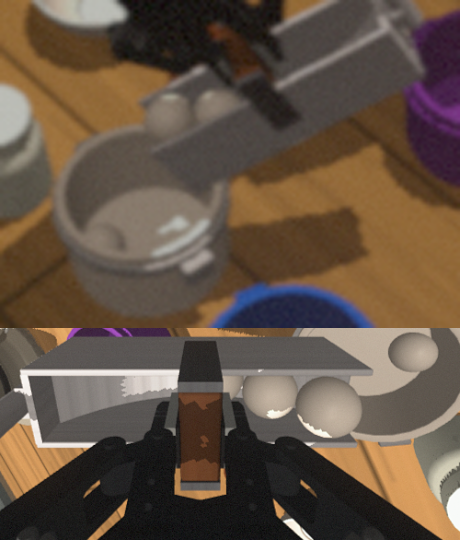

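Emit:
drive_tool([
  [0, -0.5, 0.1, -0.3, 0, 0, 10],
  [0, -0.9, 0.15, -0.6, 0, 0, 10],
  [0, -1.4, 0.2, -0.9, 0, 0, 10],
  [0, -1.4, 0.2, -0.9, 0, 0, 10],
  [0, -1.4, 0.2, -0.9, 0, 0, 10],
])

```text
clock: 21.2
tcp_pos: [0.5184, -0.1257, 0.1934]
orientation: [-1.153, 1.967, -1.239]
contact_force: [0.2, -0.5, -6.6]
grip_width: 0.0186
```

```bash
python3 -c "
from h import *
look('q1')"
```

```text
t 21.2 tip 25.56 lip [ 0.5844 -0.1626  0.1417] F [ 0.2 -0.5 -6.6] j [ 0.56  0.59 -0.52  1.6   0.09  1.43 -0.48]
```

View pics/q1.png

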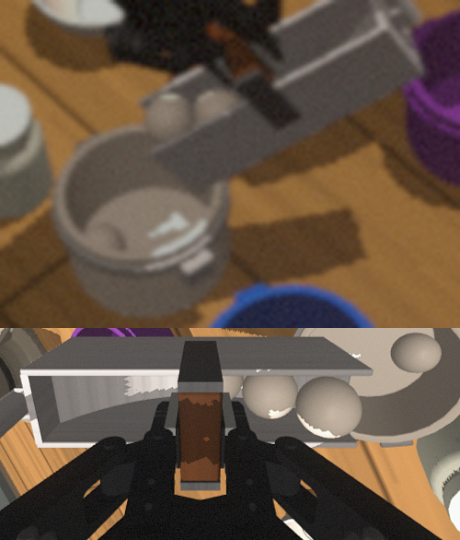

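Emit:
drive_tool([
  [0, -0.5, 0.1, -0.3, 0, 0, 10],
  [0, -0.9, 0.15, -0.6, 0, 0, 10],
  [0, -1.4, 0.2, -0.9, 0, 0, 10],
  [0, -1.4, 0.2, -0.9, 0, 0, 10],
  [0, -1.4, 0.2, -0.9, 0, 0, 10],
])

```text
clock: 21.8
tcp_pos: [0.519, -0.126, 0.1946]
orientation: [-1.161, 1.98, -1.226]
contact_force: [0.6, -0.6, -6.9]
grip_width: 0.0188
```

```bash
python3 -c "
from h import *
look('q2')"
```

```text
t 21.8 tip 26.46 lip [ 0.5843 -0.1625  0.1417] F [ 0.6 -0.6 -6.9] j [ 0.56  0.6  -0.52  1.59  0.09  1.44 -0.48]
```

View pics/q2.png

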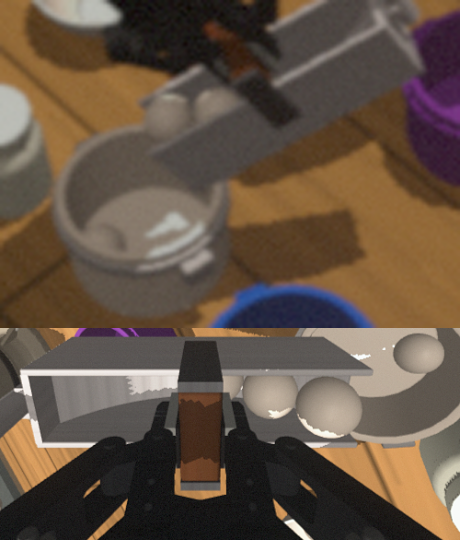

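Emit:
drive_tool([
  [0, -0.4, 0.1, -0.25, 0, 0, 10],
  [0, -0.8, 0.15, -0.5, 0, 0, 10],
  [0, -1.2, 0.2, -0.8, 0, 0, 10],
  [0, -1.2, 0.2, -0.8, 0, 0, 10],
  [0, -1.2, 0.2, -0.8, 0, 0, 10],
])

```text
clock: 22.4
tcp_pos: [0.5196, -0.1264, 0.1955]
orientation: [-1.168, 1.991, -1.214]
contact_force: [0.4, -0.5, -5.6]
grip_width: 0.0188
```

```bash
python3 -c "
from h import *
look('q3')"
```

```text
t 22.4 tip 27.26 lip [ 0.5843 -0.1625  0.1416] F [ 0.4 -0.5 -5.6] j [ 0.56  0.61 -0.52  1.58  0.09  1.46 -0.48]
```

View pics/q3.png

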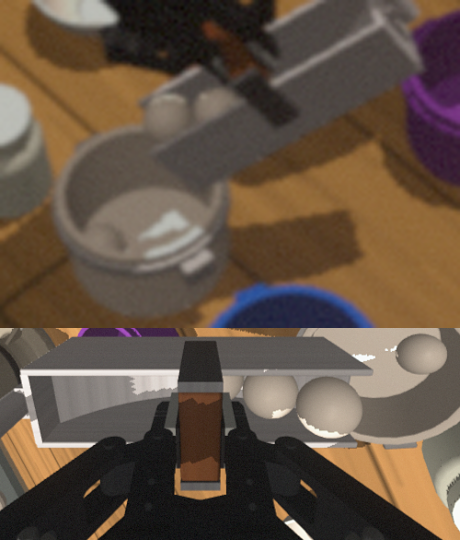

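Emit:
drive_tool([
  [0, -0.4, 0.1, -0.25, 0, 0, 10],
  [0, -0.8, 0.15, -0.5, 0, 0, 10],
  [0, -1.2, 0.2, -0.8, 0, 0, 10],
  [0, -1.2, 0.2, -0.8, 0, 0, 10],
  [0, -1.2, 0.2, -0.8, 0, 0, 10],
])

```text
clock: 23.0
tcp_pos: [0.5203, -0.1267, 0.1965]
orientation: [-1.174, 2.003, -1.202]
contact_force: [-0.0, 0.9, -6.3]
grip_width: 0.0187
```

```bash
python3 -c "
from h import *
look('q4')"
```

```text
t 23.0 tip 28.06 lip [ 0.5843 -0.1625  0.1416] F [-0.   0.9 -6.3] j [ 0.56  0.62 -0.52  1.57  0.08  1.48 -0.48]
```

View pics/q4.png

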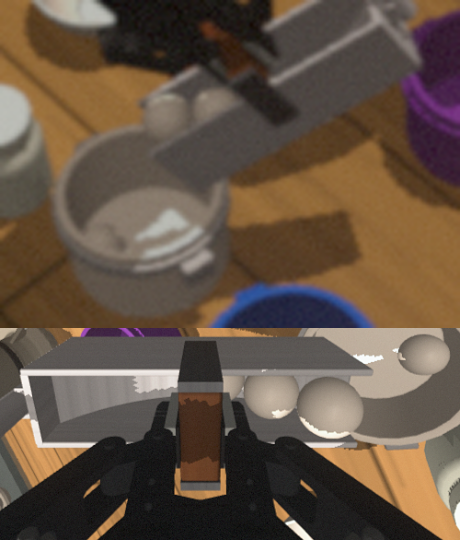

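Emit:
drive_tool([
  [0, -0.4, 0.1, -0.25, 0, 0, 10],
  [0, -0.8, 0.15, -0.5, 0, 0, 10],
  [0, -1.2, 0.2, -0.8, 0, 0, 10],
  [0, -1.2, 0.2, -0.8, 0, 0, 10],
  [0, -1.2, 0.2, -0.8, 0, 0, 10],
])

```text
clock: 23.6
tcp_pos: [0.5209, -0.1271, 0.1975]
orientation: [-1.181, 2.014, -1.189]
contact_force: [0.2, -0.1, -7.0]
grip_width: 0.0188
```

```bash
python3 -c "
from h import *
look('q5')"
```

```text
t 23.6 tip 28.86 lip [ 0.5842 -0.1624  0.1415] F [ 0.2 -0.1 -7. ] j [ 0.56  0.62 -0.52  1.56  0.08  1.49 -0.48]
```

View pics/q5.png

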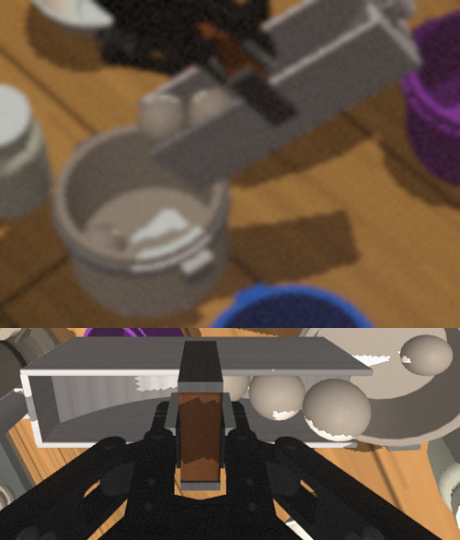

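Emit:
drive_tool([
  [0, 0, 0, 0, 0, 0, 10],
  [0, -0.3, 0.05, -0.2, 0, 0, 10],
  [0, -0.6, 0.1, -0.4, 0, 0, 10],
  [0, -0.6, 0.1, -0.4, 0, 0, 10],
  [0, -0.6, 0.1, -0.4, 0, 0, 10],
])

```text
clock: 24.2
tcp_pos: [0.5213, -0.1272, 0.198]
orientation: [-1.184, 2.02, -1.183]
contact_force: [-0.3, 0.3, -5.9]
grip_width: 0.0187
```

```bash
python3 -c "
from h import *
look('q6')"
```

```text
t 24.2 tip 29.26 lip [ 0.5842 -0.1624  0.1416] F [-0.3  0.3 -5.9] j [ 0.56  0.63 -0.52  1.55  0.08  1.5  -0.48]
```

View pics/q6.png

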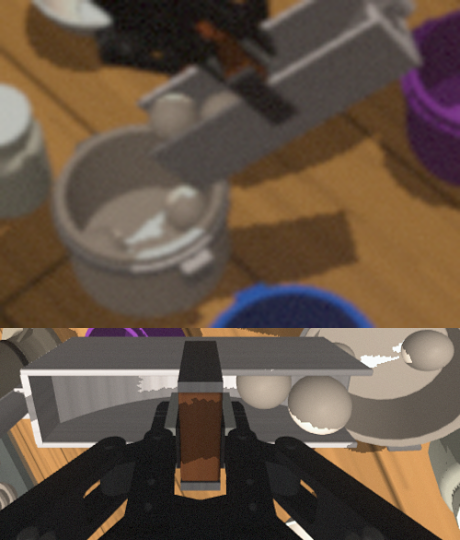

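The second ball has dropped and two remain. I tip back, slowly at first.

Emit:
drive_tool([
  [0, 0.6, -0.1, 0.4, 0, 0, 10],
  [0, 1.6, -0.25, 1, 0, 0, 10],
  [0, 3.1, -0.5, 2, 0, 0, 10],
  [0, 4.7, -0.8, 3, 0, 0, 10],
  [0, 6.3, -1.1, 4, 0, 0, 10],
])

```text
clock: 24.8
tcp_pos: [0.5174, -0.125, 0.1931]
orientation: [-1.15, 1.961, -1.244]
contact_force: [-0.6, 0.4, -6.8]
grip_width: 0.0188
```

```bash
python3 -c "
from h import *
look('q7'); pour([24,22.5,21,19.5,18],[.145,.15,.155,.16,.165])"
```

```text
t 24.8 tip 25.18 lip [ 0.5838 -0.1621  0.1419] F [-0.6  0.4 -6.8] j [ 0.56  0.58 -0.52  1.61  0.09  1.42 -0.48]
t 24.9 tip 25.22 lip [ 0.5835 -0.1618  0.1422] F [-0.5 -0.4 -5.5] j [ 0.56  0.58 -0.52  1.61  0.09  1.42 -0.48]
   [ 0.3 -1.1 -0.5] [1.2 0.3 0.1]
   [ 0.3 -3.2 -2.9] [2.7 0.3 0.1]
   [ 0.3 -5.4 -5.3] [4.2 0.3 0.1]
   [ 0.3 -7.5 -7.6] [5.7 0.3 0.1]
   [ 0.3 -9.6 -9.8] [7.2 0.3 0.1]
```

View pics/q7.png

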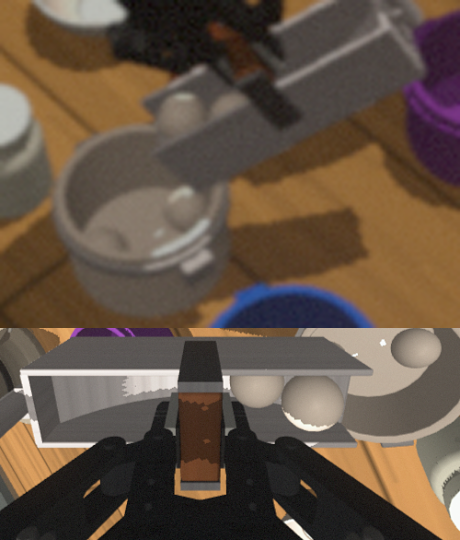

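Emit:
drive_tool([
  [0, -1, -0.5, 1.2, 0, 0, 10],
  [0, -3.2, -2.9, 2.7, 0, 0, 10],
  [0, -5.4, -5.3, 4.2, 0, 0, 10],
  [0, -7.5, -7.6, 5.7, 0, 0, 10],
  [0, -9.6, -9.8, 7.2, 0, 0, 10],
])

```text
clock: 25.4
tcp_pos: [0.5129, -0.1223, 0.2068]
orientation: [-1.087, 1.852, -1.348]
contact_force: [-0.2, 0.6, -6.4]
grip_width: 0.0188
```

```bash
python3 -c "
from h import *
pour([16.5,15,13.5,12,10.5,9,7.5,6,4.5,3],np.arange(.171,.230,.006))"
```

```text
t 25.4 tip 17.87 lip [ 0.5843 -0.1622  0.1657] F [-0.2  0.6 -6.4] j [ 0.57  0.49 -0.54  1.69  0.11  1.31 -0.5 ]
   [ 0.4 -2.9 -1.8] [1.4 0.3 0.1]
   [ 0.4 -6.3 -4. ] [2.9 0.3 0.1]
   [ 0.4 -9.6 -6. ] [4.4 0.3 0.1]
   [  0.3 -12.9  -8. ] [5.9 0.3 0.1]
   [  0.3 -16.2 -10. ] [7.4 0.3 0.1]
   [  0.3 -19.5 -11.8] [8.9 0.3 0. ]
   [  0.3 -22.9 -13.6] [10.4  0.3  0. ]
   [  0.3 -26.2 -15.4] [11.9  0.3  0. ]
   [  0.3 -29.5 -17.1] [13.4  0.3  0. ]
   [  0.3 -32.8 -18.7] [14.9  0.3  0. ]
```

Emit:
drive_tool([
  [0, -3, -1.8, 1.4, 0, 0, 10],
  [0, -6.3, -4, 2.9, 0, 0, 10],
  [0, -9.6, -6, 4.4, 0, 0, 10],
  [0, -13, -8, 5.9, 0, 0, 10],
  [0, -16, -10, 7.4, 0, 0, 10],
])

```text
clock: 25.9
tcp_pos: [0.5087, -0.12, 0.2255]
orientation: [-1.02, 1.737, -1.448]
contact_force: [-0.2, 0.2, -6.4]
grip_width: 0.0191
```

```bash
python3 -c "
from h import *
pour([9,7.5,6,4.5,3,2,1,0],np.arange(.199,.230,.003))"
```

```text
t 25.9 tip 10.35 lip [ 0.5843 -0.1621  0.1954] F [-0.2  0.2 -6.4] j [ 0.58  0.38 -0.55  1.77  0.13  1.2  -0.51]
   [ 0.4 -1.4 -0.7] [1.4 0.3 0. ]
   [ 0.4 -2.  -1.6] [2.9 0.3 0. ]
   [ 0.4 -2.6 -2.3] [4.4 0.3 0. ]
   [ 0.4 -3.1 -3. ] [5.9 0.3 0. ]
   [ 0.4 -3.7 -3.6] [7.4 0.4 0. ]
   [ 0.4 -5.  -4.2] [8.4 0.4 0. ]
   [ 0.4 -6.4 -4.7] [9.4 0.4 0. ]
   [ 0.4 -7.7 -5.2] [10.4  0.4  0. ]
```

Emit:
drive_tool([
  [0, -1.5, -0.7, 1.4, 0, 0, 10],
  [0, -2, -1.6, 2.9, 0, 0, 10],
  [0, -2.6, -2.3, 4.4, 0, 0, 10],
  [0, -3, -3, 5.9, 0, 0, 10],
  [0, -4, -3.6, 7.4, 0, 0, 10],
])

```text
clock: 26.4
tcp_pos: [0.5059, -0.1185, 0.2298]
orientation: [-0.951, 1.619, -1.54]
contact_force: [0.0, -0.8, -5.0]
grip_width: 0.0186
```

Emit:
drive_tool([
  [0, -1, -0.5, 1, 0, 0, 10],
  [0, -2, -1, 1.8, 0, 0, 10],
  [0, -2.5, -1.5, 2.4, 0, 0, 10],
  [0, -3, -1.5, 2.8, 0, 0, 10],
])

```text
clock: 26.8
tcp_pos: [0.5046, -0.1178, 0.233]
orientation: [-0.924, 1.574, -1.573]
contact_force: [-0.7, -0.5, -6.6]
grip_width: 0.019
```

```bash
python3 -c "
from h import *
pour([])
w=r.grab_frame('wrist');cv2.imwrite('pics/s_w.png',w['frame'])
path((.482,.055,.217),84.5,24,5,ramp=1)"
```

```text
t 26.8 tip 0.04 lip [ 0.5837 -0.1619  0.2189] F [-0.7 -0.5 -6.6] j [ 0.59  0.27 -0.56  1.89  0.16  1.03 -0.55]
t 26.85 p [ 0.5046 -0.1178  0.2331] yaw -29.1 F [-0.0247  0.4468 -5.4216] j [ 0.5854  0.2674 -0.5599  1.8943  0.1643  1.0256 -0.5529]
   [-1.  0. -1.] [ 0.  -0.9 -0. ]
   [-5.  1. -3.] [ 0.  -3.8 -0. ]
   [-10.   1.  -8.] [ 0.  -8.5 -0. ]
   [-19.   2. -14.] [  0.  -15.2  -0. ]
   [-29.   3. -22.] [  0.  -23.7  -0. ]
```

View pics/s_w.png

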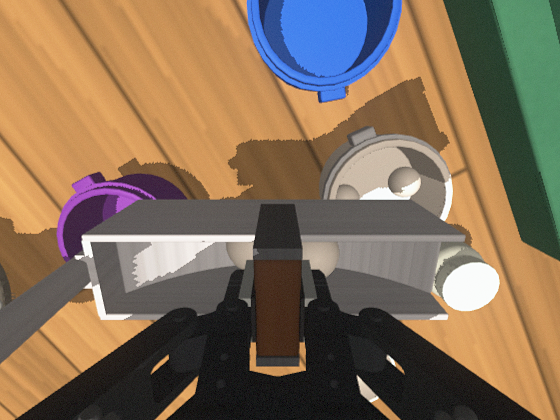

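The wrist view shows two balls in the jar and two under the bridge. I carry the scoop back to the open spot.

Emit:
drive_tool([
  [-1, 0, -1, 0, -1, 0, 10],
  [-5, 0, -3, 0, -4, 0, 10],
  [-10, 1, -8, 0, -8.5, 0, 10],
  [-16, 1, -12, 0, -13.5, 0, 10],
  [-22, 2, -17, 0, -18.5, 0, 10],
])

```text
clock: 27.35
tcp_pos: [0.5007, -0.0901, 0.2311]
orientation: [-1.117, 1.342, -1.341]
contact_force: [0.9, -0.0, -6.8]
grip_width: 0.0191
```

```bash
python3 -c "
from h import *
path((.485,.08,.217),85,19,5)"
```

```text
t 27.35 p [ 0.5007 -0.0901  0.2311] yaw -10.4 F [ 0.8951 -0.0473 -6.8232] j [ 0.5952  0.2642 -0.6299  1.9135  0.1806  1.0204 -0.2948]
   [-9.  1. -2.] [ 0. -5. -0.]
   [-17.   1.  -5.] [  0. -10.  -0.]
   [-26.   2.  -7.] [  0.  -15.1  -0. ]
   [-35.   3. -10.] [  0.  -20.1  -0. ]
   [-43.   4. -12.] [  0.  -25.1  -0. ]
```

Emit:
drive_tool([
  [-9, 1, -2, 0, -5, 0, 10],
  [-17, 1, -5, 0, -10, 0, 10],
  [-26, 2, -7, 0, -15, 0, 10],
  [-35, 3, -10, 0, -20, 0, 10],
  [-43, 4, -12, 0, -25, 0, 10],
])

```text
clock: 27.85
tcp_pos: [0.4967, -0.045, 0.227]
orientation: [-1.32, 1.017, -1.015]
contact_force: [-0.5, -1.2, -6.2]
grip_width: 0.0189
```

```bash
python3 -c "
from h import *
path((.485,.08,.217),85,14,5)"
```

```text
t 27.85 p [ 0.4967 -0.045   0.227 ] yaw 14.8 F [-0.5071 -1.1962 -6.159 ] j [ 0.5931  0.2694 -0.7291  1.9346  0.209   1.014   0.0296]
   [-9.  1.  1.] [-0.  -5.  -0.1]
   [-18.   1.   3.] [ -0.  -10.   -0.1]
   [-27.   2.   4.] [ -0.  -15.   -0.1]
   [-35.   3.   6.] [ -0.  -20.   -0.1]
   [-44.   4.   7.] [ -0.  -25.1  -0.1]
```

Emit:
drive_tool([
  [-9, 1, 1, 0, -5, 0, 10],
  [-18, 1, 3, 0, -10, 0, 10],
  [-27, 2, 4, 0, -15, 0, 10],
  [-35, 3, 6, 0, -20, 0, 10],
  [-44, 4, 7, 0, -25, 0, 10],
])

```text
clock: 28.35
tcp_pos: [0.4924, -0.0005, 0.2231]
orientation: [-1.46, 0.681, -0.68]
contact_force: [1.0, -0.0, -6.6]
grip_width: 0.0189
```

```bash
python3 -c "
from h import *
path((.485,.08,.215),85,9,5)"
```

```text
t 28.35 p [ 0.4924 -0.0005  0.2231] yaw 40.1 F [ 0.959  -0.0082 -6.5912] j [ 0.5874  0.2848 -0.8297  1.9483  0.2454  1.0119  0.3455]
   [-7.  1.  5.] [-0.  -5.  -0.1]
   [-15.   2.  10.] [ -0.  -10.   -0.1]
   [-22.   3.  15.] [ -0.  -15.   -0.1]
   [-29.   4.  21.] [ -0.  -20.   -0.1]
   [-37.   5.  26.] [ -0.1 -25.   -0.1]
```

Emit:
drive_tool([
  [-7, 1, 5, 0, -5, 0, 10],
  [-15, 2, 10, 0, -10, 0, 10],
  [-22, 3, 15, 0, -15, 0, 10],
  [-29, 4, 21, 0, -20, 0, 10],
  [-37, 5, 26, 0, -25, 0, 10],
])

```text
clock: 28.85
tcp_pos: [0.4887, 0.0448, 0.2181]
orientation: [-1.543, 0.339, -0.338]
contact_force: [0.9, 0.3, -6.0]
grip_width: 0.019
```

```bash
python3 -c "
from h import *
path((.485,.08,.215),85,5,5)"
```

```text
t 28.85 p [0.4887 0.0448 0.2181] yaw 65.3 F [ 0.9291  0.3119 -5.9685] j [ 0.573   0.3162 -0.9309  1.9533  0.2962  1.015   0.6465]
   [-4.  1.  6.] [-0.1 -3.9 -0. ]
   [-7.  1. 12.] [-0.1 -7.9 -0. ]
   [-11.   2.  18.] [ -0.1 -11.8  -0. ]
   [-14.   3.  24.] [ -0.1 -15.8  -0. ]
   [-18.   3.  30.] [ -0.1 -19.7  -0. ]
```

Emit:
drive_tool([
  [-5, 1, 8, 0, -5, 0, 10],
  [-10, 1, 16, 0, -10, 0, 10],
  [-13, 2, 22, 0, -14.5, 0, 10],
  [-16, 3, 27, 0, -18, 0, 10],
  [-18, 3, 30, 0, -20, 0, 10],
])

```text
clock: 29.35
tcp_pos: [0.4849, 0.08, 0.2151]
orientation: [-1.568, 0.063, -0.062]
contact_force: [-0.0, 0.2, -5.7]
grip_width: 0.0185
```

```bash
python3 -c "
from h import *
w=r.grab_frame('wrist');cv2.imwrite('pics/u_w.png',w['frame'])
rel((.485,.08,.065),Rdown(85))"
```

```text
t 29.4 rel [  0.2 150.2  -0.9] [-0.13  0.52 -0.02] dist 150 ang 0.5
```

View pics/u_w.png

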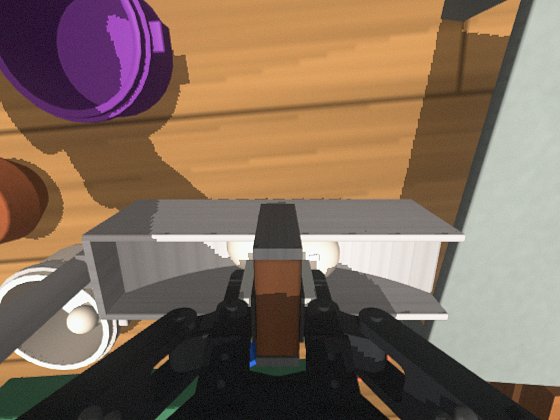

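Emit:
drive_tool([
  [0, 10, 0, 0, 0, 0, 10],
  [0, 26, 0, 0, 0, 0, 10],
  [0, 44, 0, 0, 0, 0, 10],
  [0, 62, 0, 0, 0, 0, 10],
  [0, 78, 0, 0, 0, 0, 10],
])

```text
clock: 29.9
tcp_pos: [0.4841, 0.08, 0.135]
orientation: [-1.568, 0.064, -0.061]
contact_force: [-0.3, -1.0, -6.1]
grip_width: 0.0187
```

Emit:
drive_tool([
  [0, 16, 0, 0, 0, 0, 10],
  [0, 32, 0, 0, 0, 0, 10],
  [0, 48, 0, 0, 0, 0, 10],
  [0, 60, 0, 0, 0, 0, 10],
  [0, 66, 0, 0, 0, 0, 10],
])

```text
clock: 30.4
tcp_pos: [0.4833, 0.08, 0.0675]
orientation: [-1.568, 0.065, -0.059]
contact_force: [-0.1, -1.2, -5.3]
grip_width: 0.019
```

```bash
python3 -c "
from h import *
print(r.get_obs()['contact_force'])
rel((.485,.08,.0575),Rdown(85))"
```

```text
[-0.1376 -1.2021 -5.3166]
t 30.4 rel [ 1.7 10.   0.1] [-0.08  0.45 -0.23] dist 10 ang 0.5
```

Emit:
drive_tool([
  [0, 3, 0, 0, 0, 0, 10],
  [0, 5, 0, 0, 0, 0, 10],
  [0, 7, 0, 0, 0, 0, 10],
  [0, 8, 0, 0, 0, 0, 10],
  [0, 9, 0, 0, 0, 0, 10],
])

```text
clock: 30.9
tcp_pos: [0.4836, 0.08, 0.0588]
orientation: [-1.568, 0.065, -0.06]
contact_force: [-0.6, -0.0, -5.7]
grip_width: 0.0188
```

Emit:
drive_tool([
  [0, 0.5, 0, 0, 0, 0, 10],
  [0, 1, 0, 0, 0, 0, 10],
  [0, 1.5, 0, 0, 0, 0, 10],
])

```text
clock: 31.2
tcp_pos: [0.4838, 0.0801, 0.0578]
orientation: [-1.569, 0.065, -0.06]
contact_force: [-3.8, -1.5, 5.6]
grip_width: 0.0188
```

Contact is made: the force flipped from -5.7 N to +5.6 N. I release gently and rise.

Emit:
drive_tool([
  [0, 0, 0, 0, 0, 0, 24],
  [0, 0, 0, 0, 0, 0, 30],
  [0, 0, 0, 0, 0, 0, 44],
  [0, 0, 0, 0, 0, 0, 44],
  [0, 0, 0, 0, 0, 0, 44],
])

```text
clock: 31.7
tcp_pos: [0.4839, 0.0802, 0.0579]
orientation: [-1.568, 0.064, -0.061]
contact_force: [0.5, -0.5, 0.4]
grip_width: 0.0443
```

```bash
python3 -c "
from h import *
o=r.get_obs();print(o['contact_force'],o['grip_width'],o['tcp_pos'])
w=r.grab_frame('wrist');cv2.imwrite('pics/v_w.png',w['frame'])"
```

```text
[ 0.5456 -0.4958  0.4295] 0.044286434710831935 [0.4839 0.0802 0.0579]
```

View pics/v_w.png

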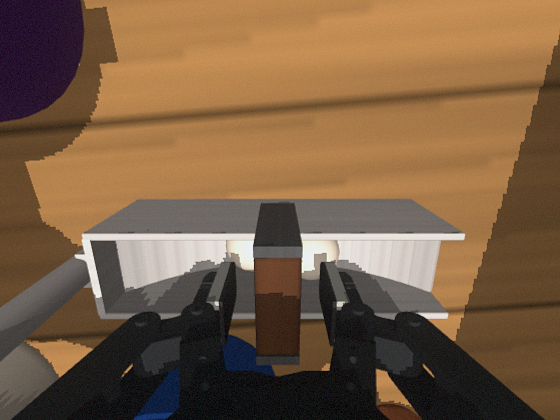

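The fingers are clear on both sides of the block, so I go straight up.

Emit:
drive_tool([
  [0, -15, 0, 0, 0, 0, 44],
  [0, -35, 0, 0, 0, 0, 44],
  [0, -65, 0, 0, 0, 0, 44],
  [0, -100, 0, 0, 0, 0, 44],
  [0, -140, 0, 0, 0, 0, 44],
])

```text
clock: 32.25
tcp_pos: [0.4834, 0.0801, 0.1995]
orientation: [-1.568, 0.065, -0.059]
contact_force: [1.6, -0.6, 0.6]
grip_width: 0.0438
```

Emit:
drive_tool([
  [0, -40, 0, 0, 0, 0, 44],
  [0, -80, 0, 0, 0, 0, 44],
  [0, -100, 0, 0, 0, 0, 44],
  [0, -100, 0, 0, 0, 0, 44],
])

```text
clock: 32.65
tcp_pos: [0.4852, 0.0811, 0.3035]
orientation: [-1.568, 0.06, -0.063]
contact_force: [-1.5, -0.1, 0.6]
grip_width: 0.0439
```

```bash
python3 -c "
from h import *
for n in ('top','scene','wrist'):
    w=r.grab_frame(n);cv2.imwrite(f'pics/w_{n}.png',w['frame'])
print(r.get_obs()['tcp_pos'],r.get_obs()['qvel'])"
```

```text
[0.4831 0.0797 0.299 ] [-0.008   0.018   0.0087  0.0131 -0.0002 -0.0012 -0.002 ]
```

View pics/w_top.png

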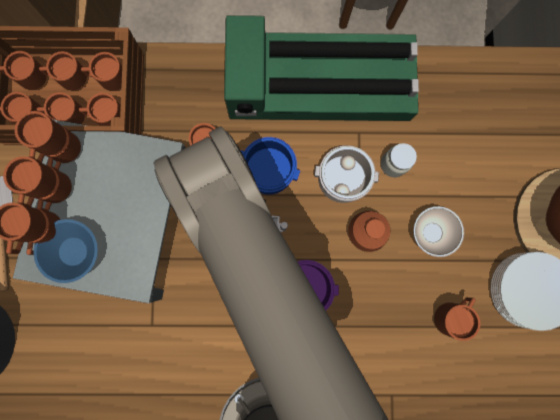

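View pics/w_scene.png

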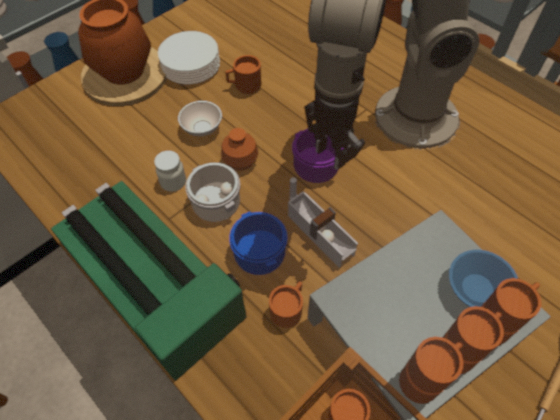

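View pics/w_wrist.png

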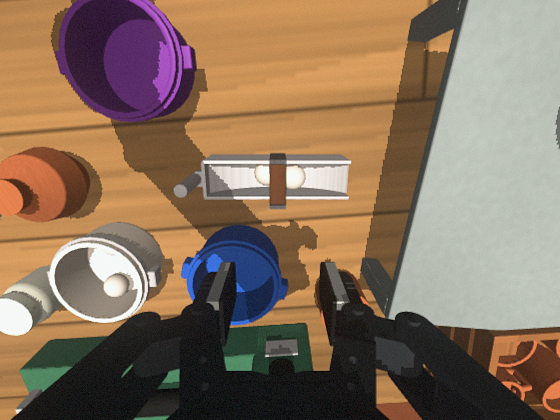

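The top view shows two balls in the jar, which is still at (347,173), and the vase, bowl and glaze have not moved. The wrist view shows the scoop level, clear of the shelf, with two balls under the bridge. I hand in.

```bash
python3 -c "
from bench import r
print(r.hand_in(), r.get_obs()['clock'])"
```

```text
the job is handed in; nothing more can be done
the job is handed in; nothing more can be done
```

I drew the scoop out by its tail post until its lip was about 50 mm clear of the shelf, and let go of it there. I then lifted it by the bridge and tipped it over the jar. The first ball dropped at about 22.5° and the second at about 29.3°. I levelled it, carried it back and set it down at the open spot, then handed in at about 33 s of the 72 s allowed.

The last pictures, taken just before I handed in, show:
- **Balls:** two are in the jar and two are in the scoop under the bridge.
- **Scoop:** it stands level on the table, clear of the shelf.
- **Jar and other pots:** the jar is where it was (same pixel position as at the start), and the vase, bowl and glaze jar look unmoved. mug1 is partly hidden by the arm in the last top view but looks in place in the scene view.
- **Gripper:** it is about 0.3 m above the table, touching nothing.

No check failed. The two camera estimates of the jar centre differed by about 6 mm. I aimed between them, and a wrist-camera overlay of the rim agreed to about 2 mm. I took no pictures after handing in.

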